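# Nest a guard angle over its liner on the bonding jig and snap the hold-down shut

### The job

Dry-fit the corner guard on the bonding jig: flip the sprung hold-down flap open so that it snaps back and stays, set the small-legged liner angle centred on the ridge of the saddle, and nest the large-legged guard angle over it, both apex up and fully home, legs aligned and ends flush. Then tip the flap back over until it snaps down onto the nested pair and let go. Leave the long offcut and the other things on the bench where they are.

Things in the scene. Friction and masses are not known exactly. Their poses are not given: they have to be found in the camera images.
- guard_mid (a point): guard: aluminium angle section 60 long, legs 38 wide (the large-legged one), 3 thick, 53.7 wide over its edges, 29.0 tall, square flat ends. Lies on the 2 mm green mat, apex up like a roof on its leg edges, apex line along x, z up. Point: on its middle plane half-way up, 14.5 above its foot and below its apex. 25 to 50 g. Home on the liner, its point coincides with the liner's
- liner_mid (a point): liner: aluminium angle section 60 long, legs 26 wide (the small-legged one), 3 thick, 36.8 wide over its edges, 20.5 tall, square flat ends. Lies on the 2 mm green mat, apex up like a roof on its leg edges, apex line along x, z up. Point: on its middle plane half-way up, 10.25 above its foot and below its apex. 17 to 35 g. Home on the saddle, its point lies 6.0 below the saddle point
- saddle (a point): middle of the ridge of the jig's saddle, 52 above the bench: a 20 mm square steel bar set on edge on a 20 wide pedestal, its top a 90 degree ridge 44 long. x runs along the ridge, y across it away from the hinge, z up. Beyond both ends of the ridge and beside it, space is free down to the jig's plate
- jig: the bonding jig with its flap, fixed to the bench: grey plate 112 along x, from y -85 to +43, top 10 above the bench; axes as the saddle's, origin on the bench 52 below the saddle point. Hinge pin along x at y -60, 66 above the bench, between two ears (x within 30, up to 77). On the way from the mat: a vice (100 tall), a case with raised lid (170) and, beyond x = 0.5 m, a lamp head and duct
- lever_end (a point): axis of the freely turning black roller (diameter 10, 32 long, along the hinge) at the end of the flap's hand lever. The flap's steel plate (30 wide) reaches 73 from the hinge axis over the ridge, rubber pad beneath; the lever rises from the hub at 49 degrees to the plate, roller 75 from the hinge axis. Push the roller sideways, across the ridge, to tip the flap either way
- flap (a joint): angle of the hold-down flap (rad): 0 shut on its stop over the bare saddle (its start), 0.14 level, resting on the nested pair, 1.75 its open stop, plate upright, clear of the saddle. Opens up and over towards the hinge side (-y of the saddle); at 0.875 the lever stands upright and the spring snaps it on to whichever side it is past. About 0.2 Nm at the ends, 5 N at the roller
- guard: the guard angle itself (origin at the middle of its foot)
- liner: the liner angle itself (origin at the middle of its foot)
- offcut: spare aluminium angle offcut, 90 long, legs 32 wide, 3 thick, 24.7 tall, lying apex up along its x axis; not part of the job and must stay. Origin at the middle of its foot
- flux_bottle: flux bottle with a red nozzle, 33 wide, 94 tall (mm); a bystander, origin under its middle
- solder_spool: spool of solder with blue flanges, 59 x 54 x 51 tall, a wire end sticking out of it (mm); a bystander, origin under its middle
- battery: 9 V block battery standing upright, 18 x 27 x 48 tall (mm); a bystander, origin under its middle
- flush_cutter: flush cutters lying flat, 115 long, 13 high (mm); a bystander, origin under its middle
- trim_pot_box: round grey tin, diameter 59, 24 tall (mm); a bystander, origin under its middle
- precision_driver: thin black and white precision screwdriver lying flat, 125 long, 11 thick (mm); a bystander, origin under its middle
- carton_2: small white carton, 72 x 60 x 28 tall (mm); a bystander, origin under its middle
- dsub_hood: half of a black connector hood with its connector, lying flat, 39 x 45 x 12 high (mm); a bystander, origin under its middle
- hood_half: bare black half of a connector hood, lying flat, 32 x 38 x 7 high (mm); a bystander, origin under its middle

How it is judged:
By the outcome, as a careful person would: the job done as asked, in the order asked, and still so for the second after the job is handed in, with the robot touching nothing.
It also fails if it takes over 72 s, if anything falls off the work surface, if the arm or the gripper's body presses on something with over 40 N, if the wrist force passes 120 N, or if a joint passes its speed limit or range.

### The arm

A 7-joint arm with a two-finger parallel gripper is mounted at the origin on a cart in front of the work surface, level with it; the furniture and walls round the work are solid. World frame = base frame: x ahead of the robot, y to its left, z up, the work surface at z = 0. Lengths are in m, angles in rad, forces in N, time in s.
With the tool pointing down it reaches from about 0.425 to 0.875 m from the base axis. Payload 9.9 kg.
Tool frame: the origin (TCP) lies midway between the tips of the shut fingers; the grasp point (between the pads) lies ctrl.grip_point_offset behind it (ctrl.grip_point_offset is the distance from the TCP to the grasp point, in m); z points along the fingers, y is the line along which they close (so a half turn about z gives the same grasp; the last joint's range is limited). The gripper opens to 85 mm and grips with 20 to 120 N. Pads are 22 mm wide; open, the fingers measure 114 mm over their backs; the gripper's body (76 mm by 85 mm) begins 54 mm behind the grasp point. The pads swing forward as they close: fully open they stand 13 mm farther back than shut.
Start: joints at [-1.419, 0.576, 0.025, 1.437, -0.015, 1.129, -0.057], TCP at [0.158, 0.656, 0.208] pointing down, gripper open.
Joint ranges: [-2.76, 2.76], [-0.34, 2.15], [-1.52, 1.57], [0.19, 2.46], [-1.09, 4.23], [0.17, 1.99], [-2.82, 2.82]. Speed limits (rad/s): [2.22, 2.22, 3.01, 3.01, 3.14, 3.14, 3.14].

### API

Orientations are given as a 3x3 rotation matrix whose columns are the frame's x, y, z axes.
In Python, from workcell import ctrl gives the robot as it stands. The module is installed in compiled form; this text tells all that it offers.
- The arm moves only by the tool arm_command, never from a script. Its argument "targets" is a list of rows, each a list of 4 numbers: the shift along the tool's x, y, z in cm, then the turn about the tool's z in rad. In form: [[dx, dy, dz, turn], ...]. A call has 1 to 5 rows; each row is the pose to reach, as a shift and turn from the pose commanded when the call began, along the tool's axes at that moment; what a row does not reach only later rows make up. A row lasts 1/8 s, in which the tool goes at most 62.5 mm and 10.7 degrees, less where a joint would pass 70% of its speed; a pose out of reach is approached as far as the arm can. A call with a gripper value outside its range is refused whole. "hand" is the closure, from 0 (fully open) to 1 (shut), set as the call begins (left out, the last holds). The fingers move at their own pace and stop on an object; the grip force is fixed at half the most. Time passes only in rows, so rows that repeat a pose let the fingers close. It gives the time, the measured TCP pose, the force, the opening and the grip force at its end, in the units of the state.
- ctrl.state(): the state, without advancing time (a new reading comes with each control period).
- ctrl.capture(name): name is "scene" or "top" or "wrist"; returns the picture (384x512x3 uint8, red, green, blue); there is no depth.
- ctrl.calibration(name): a dict with "fx", "fy", "cx", "cy" (pixels), "cam_to_world" (4x4, takes a point from camera to world coordinates); the wrist camera has in their place "T_tool_cam" (4x4, takes a point from camera to tool coordinates, whose origin is the TCP and whose axes are the flange's). Camera axes: x right, y down, z forward; pixel columns grow to the right and rows downward; lengths in m; the calibration is good to about 2 mm. A picture is of the moment at which its call begins: read the wrist's pose just before it. calibration takes no time and is no camera call.
- ctrl.close_job(): hands the job in; it is judged then, once.
The state is a dict: "time_s": time; "joint_positions": joint angles; "joint_velocities": joint speeds; "joint_torque": joint torques, N m; "tcp_pos": TCP position; "orientation": TCP orientation; "force": force on the tool from outside, world axes, zero at the start; "ft_torque": the same for the moment, N m; "gripper_width": finger opening in m; "finger_force": force on a finger pad.
Only numpy, scipy, OpenCV 4.12 (cv2) and the standard library are available. Lean on these libraries where they do the work, as an engineer would, in place of code of your own. Each camera call takes 0.05 s, during which the arm holds its last target. There are 200 camera calls.

## Working session

There is one attempt and no reset: what is moved stays moved. The work goes in short steps, Python scripts to look and compute and a tool call to move; the robot and the scene stay as the last step left them, time stands still between calls to the robot, and variables do not carry over. Pictures are saved under pics/ and viewed, at most 10 in all, crops included, and the job is handed in when it is done.

Besides the shell and the picture viewer there is one more tool, called after ">>>" as name(argument=value, ...) on one line, values as JSON. arm_command: Moves the arm, as the interface text tells. Its arguments: {"type":"object","properties":{"targets":{"type":"array","items":{"type":"array","items":{"type":"number"}}},"hand":{"type":"number"}},"required":["targets"]}

```bash
mkdir -p pics
python3 - <<'E'
from workcell import ctrl
import cv2,numpy as np
np.set_printoptions(precision=4,suppress=True)
s=ctrl.state()
for k,v in s.items(): print(k,np.array(v).round(4).tolist())
print(ctrl.grip_point_offset)
for n in("scene","top","wrist"):
    im=ctrl.capture(n); cv2.imwrite(f"pics/{n}0.png",im[:,:,::-1]); print(n,ctrl.calibration(n))
E
```

```text
time_s 0.0
joint_positions [-1.4188, 0.5765, 0.0248, 1.4379, -0.015, 1.129, -0.0565]
joint_velocities [-0.0002, 0.0011, 0.0, -0.0001, 0.0002, -0.0009, 0.0019]
joint_torque [0.0007, -76.5758, 2.251, -28.5951, 0.0155, 0.013, 0.0]
tcp_pos [0.1575, 0.6559, 0.2072]
orientation [[-0.9723, 0.2336, -0.0003], [0.2336, 0.9723, -0.0016], [-0.0, -0.0016, -1.0]]
force [-0.253, -1.0984, 0.3742]
ft_torque [-0.045, -0.0297, -0.0114]
finger_force 0.0
gripper_width 0.0856
0.0187
scene {'fx': 439.5740840800208, 'fy': 439.5740840800208, 'cx': 256.1882797249888, 'cy': 195.14935775305446, 'cam_to_world': array([[ 0.8236, -0.3104,  0.4747, -0.2743],
       [-0.5672, -0.4523,  0.6883, -1.1553],
       [ 0.0011, -0.8361, -0.5486,  1.0056],
       [ 0.    ,  0.    ,  0.    ,  1.    ]])}
top {'fx': 462.4060632204059, 'fy': 462.4060632204059, 'cx': 261.1793521405152, 'cy': 193.90972155746877, 'cam_to_world': array([[ 0.0263, -0.9881,  0.1516,  0.2681],
       [-0.9995, -0.0287, -0.0135,  0.0028],
       [ 0.0177, -0.1512, -0.9884,  1.5571],
       [ 0.    ,  0.    ,  0.    ,  1.    ]])}
wrist {'fx': 273.276926780639, 'fy': 273.276926780639, 'cx': 256.9211440410184, 'cy': 189.74806401049298, 'T_tool_cam': array([[-0.0012, -0.9624, -0.2718,  0.0682],
       [ 1.    , -0.0013,  0.0005,  0.0012],
       [-0.0008, -0.2718,  0.9624, -0.1658],
       [ 0.    ,  0.    ,  0.    ,  1.    ]])}
```

Run:
```python
import cv2
for n in("scene","top"):
    cv2.imwrite(f"pics/{n}0b.png",cv2.resize(cv2.imread(f"pics/{n}0.png"),(800,600),interpolation=cv2.INTER_CUBIC))
```

```text
(no output)
```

View pics/top0b.png

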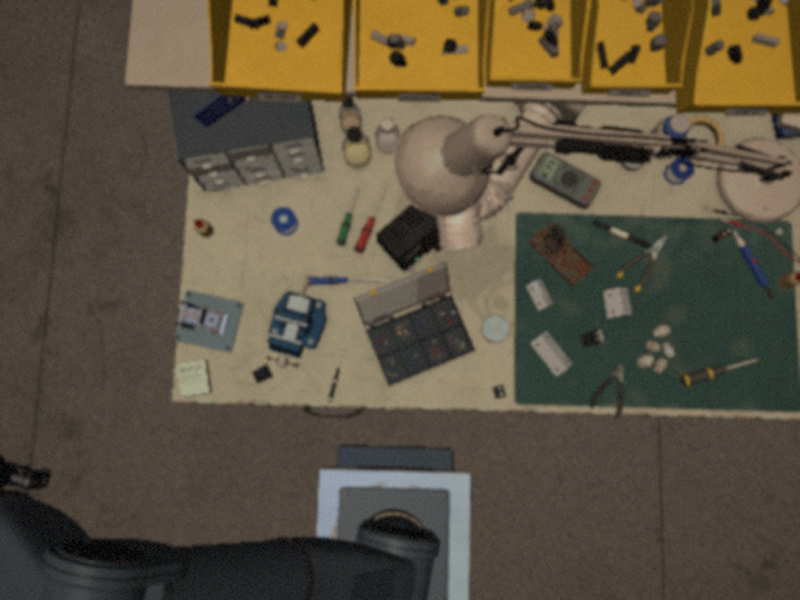

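View pics/scene0b.png

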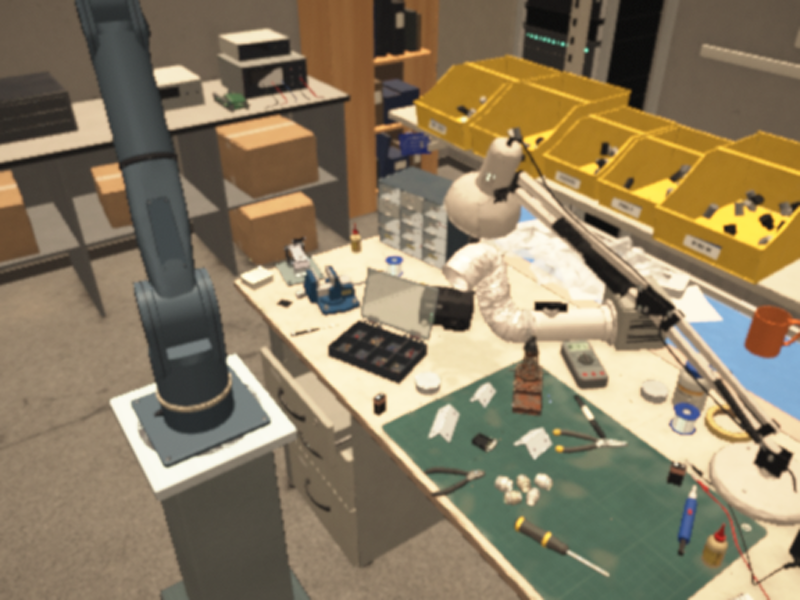

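The top view (800x600 version) shows the jig's grey plate at about (208,318), left of the blue vice at (300,320). The case is at (415,325). On the mat, the small angle is at (540,293), another at (617,302) and the long offcut at (550,353). The scene view agrees. I'm moving over the jig so the wrist camera can see it.

>>> arm_command(targets=[[-5, -2.3, -0.8, 0], [-10, -4.6, -1.6, 0], [-15, -6.9, -2.4, 0], [-20, -9.2, -3.2, 0], [-25, -11.5, -4, 0]], hand=1)

```text
time_s: 0.78
tcp_pos: [0.3751, 0.4847, 0.2482]
orientation: [[-0.972, 0.234, -0.0], [0.234, 0.972, -0.0], [0.0, -0.0, -1.0]]
force: [0.2, -0.0, 0.1]
gripper_width: 0.0001
finger_force: 0.0
```

>>> arm_command(targets=[[-4, -2, 0, 0], [-8, -4, 0, 0], [-8, -4, 0, 0]])

```text
time_s: 1.15
tcp_pos: [0.4459, 0.4247, 0.248]
orientation: [[-0.971, 0.24, 0.002], [0.24, 0.971, -0.002], [-0.002, -0.002, -1.0]]
force: [-0.7, 1.2, -0.0]
gripper_width: 0.0002
finger_force: 0.0
```

```bash
cat > h.py <<'E'
from workcell import ctrl
import cv2,numpy as np
np.set_printoptions(precision=4,suppress=True)
def st(v=True):
    s=ctrl.state(); 
    if v: print('t',round(s['time_s'],2),'tcp',np.array(s['tcp_pos']),'yaw',round(np.arctan2(s['orientation'][1][1],s['orientation'][0][1]),4),'F',np.array(s['force']),'w',round(s['gripper_width'],4),'q',np.array(s['joint_positions']))
    return s
def snap(n,name):
    s=st(); im=ctrl.capture(n)[:,:,::-1].copy(); cv2.imwrite(f"pics/{name}.png",im)
    c=ctrl.calibration(n)
    if n=='wrist':
        T=np.eye(4);T[:3,:3]=s['orientation'];T[:3,3]=s['tcp_pos'];M=T@c['T_tool_cam']
    else: M=np.array(c['cam_to_world'])
    K=[c['fx'],c['fy'],c['cx'],c['cy']]
    np.savez(f"pics/{name}.npz",M=M,K=K); return im
def ray(name,uv,z):
    d=np.load(f"pics/{name}.npz");M,K=d['M'],d['K'];uv=np.atleast_2d(np.asarray(uv,float))
    r=np.c_[(uv[:,0]-K[2])/K[0],(uv[:,1]-K[3])/K[1],np.ones(len(uv))]@M[:3,:3].T
    return M[:3,3]+r*((z-M[2,3])/r[:,2])[:,None]
def proj(name,P):
    d=np.load(f"pics/{name}.npz");M,K=d['M'],d['K']
    p=(np.atleast_2d(P)-M[:3,3])@M[:3,:3]; return np.c_[p[:,0]/p[:,2]*K[0]+K[2],p[:,1]/p[:,2]*K[1]+K[3]]
def go(P,yaw,s=None):
    # shift (cm) in tool axes and turn to reach world TCP P with tool-y heading yaw
    s=s or ctrl.state();R=np.array(s['orientation']);d=R.T@(np.array(P)-s['tcp_pos'])*100
    y=np.arctan2(R[1,1],R[0,1]);t=-(yaw-y);t=(t+np.pi)%(2*np.pi)-np.pi
    print('move',d.round(2),'turn',round(t,3))
E
python3 - <<'E'
from h import *
im=snap('wrist','w1'); cv2.imwrite('pics/w1b.png',cv2.resize(im,(800,600),interpolation=cv2.INTER_CUBIC))
E
```

```text
t 1.15 tcp [0.4459 0.4247 0.248 ] yaw 1.3282 F [-0.6552  1.1533 -0.0284] w 0.0002 q [-0.8821  0.4559  0.0683  1.5446 -0.0304  1.1425  0.5201]
```

View pics/w1b.png

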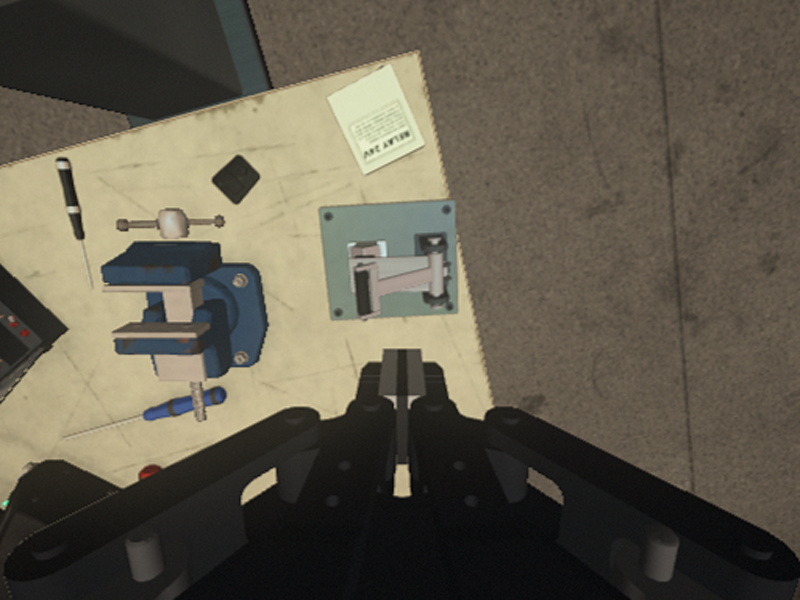

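The wrist view (800x600) shows the jig plate with corners near (320,208), (456,201), (457,314) and (331,320). The hinge ears are at (433,270), on world +y. The black roller is at (365,292) over the ridge. I'll fit the plate outline next.

Run:
```python
from h import *
im=cv2.imread('pics/w1.png'); s=512/800
print([im[int(v*s),int(u*s)] for u,v in[(340,225),(400,215),(340,300),(430,310),(300,250),(480,250),(452,250)]])
hsv=cv2.cvtColor(cv2.GaussianBlur(im,(3,3),0),cv2.COLOR_BGR2HSV)
m=((hsv[...,0]>75)&(hsv[...,0]<105)&(hsv[...,1]>25)&(hsv[...,2]>60)).astype(np.uint8)
w=np.zeros_like(m);w[115:215,195:305]=1;m=cv2.morphologyEx(m*w,cv2.MORPH_OPEN,np.ones((3,3)))
c=max(cv2.findContours(m,0,1)[0],key=cv2.contourArea);h=cv2.convexHull(c)[:,0,:]
P=ray('w1',h,.010)[:,:2]
r=cv2.minAreaRect((P*1000).astype(np.float32));print(r,cv2.contourArea(c));B=cv2.boxPoints(r);print(B)
print(cv2.approxPolyDP(h[:,None].astype(np.float32),3,True)[:,0])
for name,uv,z in[('roller',[(359,274),(371,311),(365,292)],.118),('ears',[(433,240),(434,300)],.066)]: print(name,ray('w1',np.array(uv)*s,z))
```

```text
[array([128, 144, 128], dtype=uint8), array([135, 144, 128], dtype=uint8), array([125, 143, 131], dtype=uint8), array([120, 136, 123], dtype=uint8), array([147, 185, 197], dtype=uint8), array([ 82,  97, 106], dtype=uint8), array([130, 135, 120], dtype=uint8)]
((431.67962646484375, 454.0709228515625), (50.6689567565918, 45.24199295043945), 76.03731536865234) 565.0
[[403.6141 434.9432]
 [447.5193 424.0268]
 [459.7452 473.1986]
 [415.84   484.1151]]
[[289. 136.]
 [290. 161.]
 [260. 158.]
 [256. 141.]
 [261. 131.]
 [283. 130.]]
roller [[0.438  0.3969 0.118 ]
 [0.4666 0.3979 0.118 ]
 [0.4517 0.3975 0.118 ]]
ears [[0.4354 0.455  0.066 ]
 [0.4853 0.4445 0.066 ]]
```

```bash
cat >> h.py <<'E'
def plate(name,win):
    im=cv2.GaussianBlur(cv2.imread(f'pics/{name}.png'),(3,3),0).astype(int)
    m=((im[...,1]-im[...,2]>4)&(im[...,1]>70)).astype(np.uint8)
    w=np.zeros_like(m);u0,u1,v0,v1=win;w[v0:v1,u0:u1]=1;m=cv2.morphologyEx(m*w,cv2.MORPH_OPEN,np.ones((3,3)))
    c=max(cv2.findContours(m,0,1)[0],key=cv2.contourArea);h=cv2.convexHull(c)[:,0,:]
    r=cv2.minAreaRect((ray(name,h,.010)[:,:2]*1000).astype(np.float32));print(r,cv2.contourArea(c))
    B=cv2.boxPoints(r);print(B);return r,B
E
python3 - <<'E'
from h import *
plate('w1',(195,300,120,212))
E
```

```text
((454.2369384765625, 412.57464599609375), (125.4893569946289, 108.74364471435547), 79.53642272949219) 3025.0
[[389.3742 360.7479]
 [496.3095 340.9989]
 [519.0997 464.4014]
 [412.1644 484.1504]]
```

```bash
cat >> h.py <<'E'
S=np.array([.4504,.3919]);YS=np.array([-.1816,-.9834]);XS=np.array([-.9834,.1816]);PSI=-.1826
def J(xs,ys,z): return np.r_[S+xs/1000*XS+ys/1000*YS,z]
E
python3 - <<'E'
from h import *
go(J(0,38,.2),PSI); go(J(0,38,.103),PSI)
E
```

```text
move [-1.7  -7.03  4.79] turn 1.514
move [-1.69 -7.03 14.49] turn 1.514
```

>>> arm_command(targets=[[-0.4, -1.8, 0, 0.185], [-0.8, -3.6, 0, 0.37], [-1.2, -5.4, 0, 0.555], [-1.7, -7.0, 2, 0.74], [-1.7, -7.0, 4, 0.925]])

```text
time_s: 1.82
tcp_pos: [0.4419, 0.3563, 0.2079]
orientation: [[-0.393, 0.919, 0.0], [0.919, 0.393, 0.0], [0.0, 0.0, -1.0]]
force: [0.7, 1.4, -0.5]
gripper_width: -0.0001
finger_force: 0.0
```

>>> arm_command(targets=[[0, 0, 0, 0.185], [0, 0, 0, 0.37], [0, 0, 0, 0.589], [0, 0, 0, 0.589]])

```text
time_s: 2.33
tcp_pos: [0.4414, 0.3577, 0.2078]
orientation: [[0.176, 0.984, -0.001], [0.984, -0.176, -0.0], [-0.0, -0.001, -1.0]]
force: [-0.1, 0.3, -0.2]
gripper_width: -0.0
finger_force: 0.0
```

Run:
```python
from h import *
st();go(J(0,38,.103),PSI);go(J(0,-54,.128),PSI)
```

```text
t 2.33 tcp [0.4414 0.3577 0.2078] yaw -0.1773 F [-0.1235  0.2501 -0.1822] w -0.0 q [-1.0648  0.4503  0.4541  1.7373 -0.2281  1.007  -0.7044]
move [-0.27  0.27 10.48] turn 0.005
move [8.93 0.32 7.98] turn 0.005
```

>>> arm_command(targets=[[-0.3, 0.3, 5.2, 0], [-0.3, 0.3, 10.5, 0], [-0.3, 0.3, 10.5, 0], [2.0, 0.3, 10.5, 0], [3.5, 0.3, 10.2, 0]])

```text
time_s: 2.95
tcp_pos: [0.4523, 0.3923, 0.1082]
orientation: [[0.176, 0.984, 0.001], [0.984, -0.176, 0.002], [0.002, 0.001, -1.0]]
force: [0.8, 0.7, 0.9]
gripper_width: 0.0002
finger_force: 0.0
```

>>> arm_command(targets=[[1.5, 0, -0.7, 0], [3.0, 0, -1.5, 0], [4.2, 0, -2.0, 0], [5.2, 0, -2.2, 0], [5.8, 0, -2.2, 0]])

```text
time_s: 3.58
tcp_pos: [0.4621, 0.448, 0.1284]
orientation: [[0.178, 0.984, 0.0], [0.984, -0.178, 0.0], [0.0, 0.0, -1.0]]
force: [0.3, -0.2, -0.8]
gripper_width: -0.0
finger_force: 0.0
```

Run:
```python
from h import *
st();go(J(0,-54,.128),PSI);go(J(0,40,.2),PSI)
```

```text
t 3.58 tcp [0.4621 0.448  0.1284] yaw -0.1785 F [ 0.3127 -0.1816 -0.8367] w -0.0 q [-1.0863  0.6372  0.4111  1.6362 -0.3009  0.9311 -0.7447]
move [-0.33 -0.13  0.04] turn 0.004
move [-9.73 -0.17 -7.16] turn 0.004
```

>>> arm_command(targets=[[-3, 0, -5, 0], [-8, 0, -9, 0], [-11.5, 0, -14, 0], [-11.5, 0, -14, 0]], hand=0.3)

```text
time_s: 4.08
tcp_pos: [0.4436, 0.3318, 0.2722]
orientation: [[0.183, 0.983, 0.005], [0.983, -0.183, 0.004], [0.005, 0.004, -1.0]]
force: [-0.3, 1.2, -1.0]
gripper_width: 0.0595
finger_force: 0.0
```

Run:
```python
from h import *
im=snap('wrist','w2');print(proj('w2',[J(0,0,.052),J(22,0,.052),J(-22,0,.052),J(0,-118,.113)]))
cv2.imwrite('pics/w2b.png',cv2.resize(im,(800,600),interpolation=cv2.INTER_CUBIC))
```

```text
t 4.08 tcp [0.4436 0.3318 0.2722] yaw -0.1836 F [-0.3287  1.1833 -1.0331] w 0.0595 q [-1.0661  0.37    0.4927  1.6783 -0.1905  1.1347 -0.7054]
[[252.5399 121.0547]
 [236.4943 121.0924]
 [268.5779 121.0171]
 [251.1868   5.6362]]
```

View pics/w2b.png

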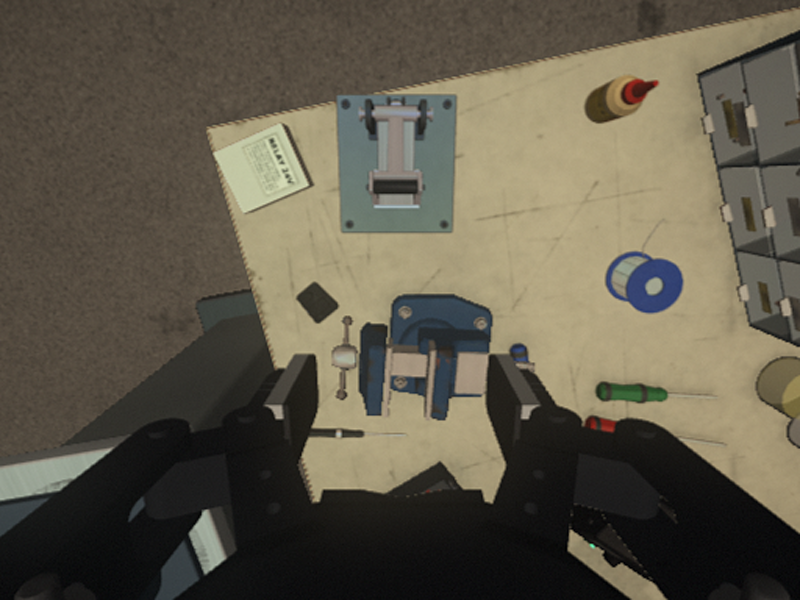

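The flap is still shut: the roller is at (396,185) over the ridge, with the plate end at (396,208). I'll triangulate the roller and refit the plate before pushing again.

Run:
```python
from h import *
r,B=plate('w2',(200,310,50,155))
def rl(n,uv):
    d=np.load(f'pics/{n}.npz');M,K=d['M'],d['K'];v=M[:3,:3]@[(uv[0]-K[2])/K[0],(uv[1]-K[3])/K[1],1];return M[:3,3],v/np.linalg.norm(v)
def dark(n,u0,u1,v0,v1):
    g=cv2.imread(f'pics/{n}.png').max(2)[v0:v1,u0:u1];m=(g<75).astype(np.uint8)
    k,l,stt,c=cv2.connectedComponentsWithStats(m);i=1+np.argmax(stt[1:,4]);print(stt[i]+[u0,v0,0,0,0]);return c[i]+[u0,v0]
a=dark('w1',222,245,165,208);b=dark('w2',230,280,108,130);print(a,b)
p1,d1=rl('w1',a);p2,d2=rl('w2',b)
t=np.linalg.lstsq(np.c_[d1,-d2],p2-p1,rcond=None)[0];A=p1+t[0]*d1;Bq=p2+t[1]*d2;print(A,Bq)
q=(A+Bq)[:2]/2-S;print('jig xs,ys',q@XS*1000,q@YS*1000)
```

```text
((455.11566162109375, 411.9380187988281), (124.66083526611328, 109.28050231933594), 79.46051788330078) 4033.0
[[389.9962 360.6536]
 [497.433  340.6648]
 [520.2351 463.2224]
 [412.7983 483.2113]]
[227 173  11  29 222]
[239 115  28  10 254]
[231.6802 187.0495] [252.5039 119.0394]
[0.4516 0.3952 0.1171] [0.4517 0.3954 0.1171]
jig xs,ys -0.6408427417545735 -3.5868258465053517
```

The jig geometry checks out: the roller is at ys −3.6, z 0.117. The finger ended between the lever and the rising plate, and my sideways retreat pushed the flap shut again. This time I'll push past upright and then lift straight up.

```bash
sed -i 's/^S=np.array(.*;YS/S=np.array([.4508,.3917]);YS/' h.py
python3 - <<'E'
from h import *
go(J(0,38,.16),PSI);go(J(0,38,.106),PSI)
E
```

```text
move [ 2.04 -0.24 10.99] turn 0.002
move [ 2.02 -0.25 16.39] turn 0.002
```

>>> arm_command(targets=[[2.2, 0, 5.5, 0], [2.2, 0, 11, 0], [2.2, 0, 16.6, 0], [2.2, 0, 16.6, 0]], hand=1)

```text
time_s: 4.62
tcp_pos: [0.4423, 0.3546, 0.0975]
orientation: [[0.177, 0.984, -0.007], [0.984, -0.177, -0.007], [-0.008, -0.006, -1.0]]
force: [0.4, 0.0, 1.7]
gripper_width: -0.0
finger_force: 0.0
```

Run:
```python
from h import *
st();go(J(0,0,.108),PSI);go(J(0,-52,.130),PSI)
```

```text
t 4.62 tcp [0.4423 0.3546 0.0975] yaw -0.1782 F [0.4195 0.0446 1.6742] w -0.0 q [-1.0159  0.5789  0.3998  1.8631 -0.3096  0.7711 -0.6264]
move [ 3.8   0.18 -1.09] turn 0.004
move [ 8.98  0.19 -3.33] turn 0.004
```

>>> arm_command(targets=[[2.2, 0.1, -0.3, 0], [4.2, 0.1, -0.9, 0], [6.0, 0.1, -2.0, 0], [7.6, 0.2, -3.2, 0], [8.8, 0.2, -3.4, 0]])

```text
time_s: 5.25
tcp_pos: [0.464, 0.4439, 0.1386]
orientation: [[0.177, 0.984, 0.002], [0.984, -0.177, 0.002], [0.003, 0.002, -1.0]]
force: [-0.0, -0.5, -0.2]
gripper_width: -0.0001
finger_force: 0.0
```

>>> arm_command(targets=[[0.2, 0, 0, 0], [0.2, 0, -6, 0], [0.2, 0, -12, 0], [-4, 0, -15, 0], [-10, 0, -15, 0]], hand=0.3)

```text
time_s: 5.88
tcp_pos: [0.4461, 0.3435, 0.288]
orientation: [[0.177, 0.984, 0.003], [0.984, -0.177, 0.002], [0.003, 0.003, -1.0]]
force: [1.0, -1.5, -0.1]
gripper_width: 0.0598
finger_force: 0.0
```

Run:
```python
from h import *
im=snap('wrist','w3');print(proj('w3',[J(0,0,.052),J(0,-118,.113)]))
cv2.imwrite('pics/w3b.png',im)
```

```text
t 5.88 tcp [0.4461 0.3435 0.288 ] yaw -0.1778 F [ 1.0221 -1.4505 -0.1229] w 0.0598 q [-1.0802  0.376   0.5023  1.6269 -0.1921  1.1842 -0.7131]
[[253.2378 129.0927]
 [252.7222  23.0797]]
```

View pics/w3b.png

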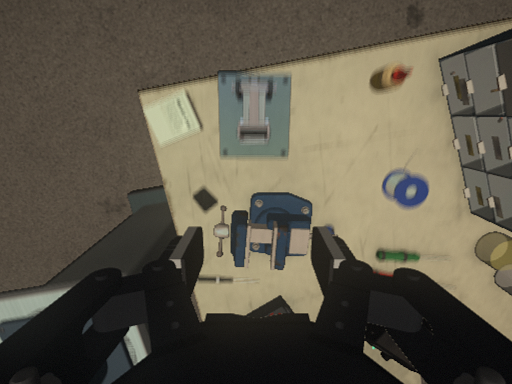

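Still shut: the roller is over the ridge at about (253,131). On that push the tip was at 0.1386, nearly level with the roller's underside. I'll go deeper, let the arm settle before computing shifts, and push further.

>>> arm_command(targets=[[1, 0, 5.5, 0], [1, 0, 11, 0], [1, 0, 16.5, 0], [1, 0, 16.5, 0], [1, 0, 16.5, 0]], hand=1)

```text
time_s: 6.55
tcp_pos: [0.4481, 0.3537, 0.1228]
orientation: [[0.179, 0.984, 0.001], [0.984, -0.179, 0.001], [0.001, 0.001, -1.0]]
force: [0.3, 0.6, 1.0]
gripper_width: -0.0
finger_force: 0.0
```

Run:
```python
from h import *
st();go(J(0,10,.110),PSI);go(J(0,-57,.118),PSI)
```

```text
t 6.55 tcp [0.4481 0.3537 0.1228] yaw -0.1798 F [0.2697 0.5642 1.0002] w -0.0 q [-1.0267  0.5485  0.4263  1.8386 -0.3     0.8167 -0.6284]
move [ 2.79 -0.41  1.28] turn 0.003
move [ 9.49 -0.39  0.49] turn 0.003
```

>>> arm_command(targets=[[0, -0.4, 1.5, 0], [2.5, -0.4, 1.5, 0], [4, -0.4, 1.5, 0], [5.5, -0.4, 1.2, 0], [5.5, -0.4, 1.2, 0]])

```text
time_s: 7.18
tcp_pos: [0.453, 0.4098, 0.1094]
orientation: [[0.177, 0.984, 0.001], [0.984, -0.177, 0.001], [0.001, 0.001, -1.0]]
force: [0.3, -0.9, -0.8]
gripper_width: -0.0001
finger_force: 0.0
```

>>> arm_command(targets=[[1.5, 0, -0.2, 0], [3, 0, -0.4, 0], [3.8, 0, -0.6, 0], [4.5, 0, -0.6, 0], [4.5, 0, -0.6, 0]])

```text
time_s: 7.8
tcp_pos: [0.4609, 0.4531, 0.1149]
orientation: [[0.178, 0.984, -0.0], [0.984, -0.178, -0.0], [-0.0, -0.0, -1.0]]
force: [-0.1, 0.1, 0.1]
gripper_width: -0.0001
finger_force: 0.0
```

Run:
```python
from h import *
s=st();d=np.array(s['tcp_pos'])[:2]-S;print(d@YS*1000)
im=snap('scene','s1')
im=im[140:220,150:270];cv2.imwrite('pics/s1b.png',cv2.resize(im,None,fx=6,fy=6,interpolation=cv2.INTER_CUBIC))
```

```text
t 7.8 tcp [0.4609 0.4531 0.1149] yaw -0.1785 F [-0.1108  0.081   0.0613] w -0.0001 q [-1.097   0.6579  0.4205  1.6424 -0.3215  0.9106 -0.7339]
-62.23379290603728
t 7.8 tcp [0.4609 0.4531 0.1149] yaw -0.1785 F [-0.1108  0.081   0.0613] w -0.0001 q [-1.097   0.6579  0.4205  1.6424 -0.3215  0.9106 -0.7339]
```

View pics/s1b.png

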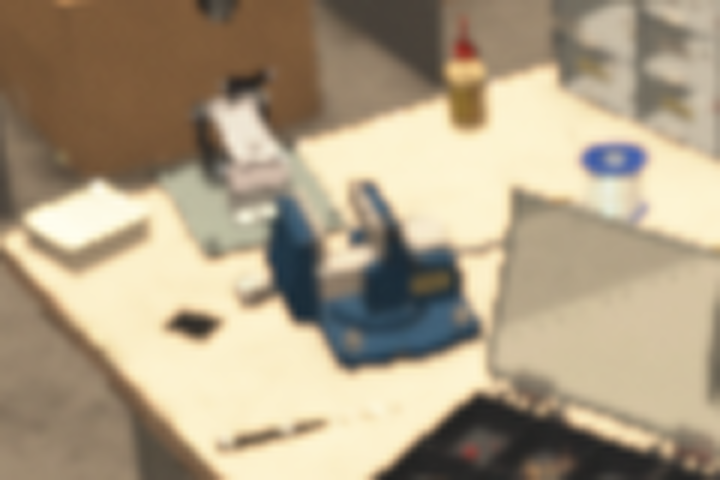

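The crop shows the jig near (245,150) with the flap down and no gripper beside it, which is odd. I'll check numerically where the arm appears in the scene image.

Run:
```python
from h import *
c=ctrl.calibration('scene');np.savez('pics/scene0.npz',M=c['cam_to_world'],K=[c['fx'],c['fy'],c['cx'],c['cy']])
s=ctrl.state()
print('tcp',proj('s1',[s['tcp_pos'],np.array(s['tcp_pos'])+[0,0,.2],J(0,0,.052),J(0,-60,.066),[.158,.656,.208]]))
a=cv2.imread('pics/s1.png').astype(int);b=cv2.imread('pics/scene0.png').astype(int)
m=(abs(a-b).max(2)>40).astype(np.uint8);k,l,t,_=cv2.connectedComponentsWithStats(m)
print(t[1:][t[1:,4]>60])
```

```text
tcp [[186.6718 147.5149]
 [182.565  104.5978]
 [192.1805 166.1541]
 [187.9564 157.3942]
 [ 99.7915 128.4893]]
[[  49    0   47   93 1875]
 [  94    0   79   96 2688]
 [ 165   44   16   12  128]
 [ 101   56   14    9   88]
 [ 157   57   39   46  955]
 [  75  100   22   41  485]
 [ 170  106   28   36  569]
 [ 116  113   17   26  255]
 [ 123  149   10   27  187]
 [  89  158    8   21   92]
 [ 133  174    8   27  115]
 [  85  194   13   45  209]]
```

Run:
```python
from h import *
a=cv2.imread('pics/s1.png').astype(int);b=cv2.imread('pics/scene0.png').astype(int)
m=(abs(a-b).max(2)>25)
for r in range(130,182,2): print(r,''.join('#' if x else '.' for x in m[r,160:215]))
print(proj('s1',[J(0,-3.4,.115),J(0,-118,.113),J(30,-60,.07),J(-30,-60,.07),J(0,-60,.139),J(0,13,.06)]))
```

```text
130 .............######################....................
132 ...............####################....................
134 .................##############........................
136 ......................####..##.........................
138 ......................########.........................
140 ......................########.........................
142 ........................#####..........................
144 .......................................................
146 .......................................................
148 .......................................................
150 .......................................................
152 .......................................................
154 .......................................................
156 .......................................................
158 .......................................................
160 .......................................................
162 .......................................................
164 .......................................................
166 .......................................................
168 .......................................................
170 .......................................................
172 .......................................................
174 .......................................................
176 .......................................................
178 .......................................................
180 .......................................................
[[190.7979 153.0862]
 [183.3672 142.6336]
 [181.3741 157.9063]
 [194.321  155.3174]
 [186.5583 142.7103]
 [192.9213 165.898 ]]
```

The fingertip shows at row 143 where the TCP projects to row 147.5, so the tip is about 20 mm higher than I assumed and passed over the roller. I'll repeat the push about 25 mm lower, checking for contact force.

>>> arm_command(targets=[[0, 0, -5, 0], [-5, 0, -5, 0], [-10, 0, -5, 0], [-10, 0, 1, 0], [-10, 0, 3, 0]])

```text
time_s: 8.48
tcp_pos: [0.4418, 0.3525, 0.0831]
orientation: [[0.179, 0.984, -0.002], [0.984, -0.179, -0.002], [-0.002, -0.002, -1.0]]
force: [-0.9, -0.3, 1.3]
gripper_width: -0.0
finger_force: 0.0
```

>>> arm_command(targets=[[0, 0, 0, 0], [0, 0, 0, 0]])

```text
time_s: 8.72
tcp_pos: [0.4438, 0.3544, 0.086]
orientation: [[0.178, 0.984, 0.001], [0.984, -0.178, 0.001], [0.001, 0.001, -1.0]]
force: [0.2, 0.2, 0.3]
gripper_width: -0.0002
finger_force: 0.0
```

Run:
```python
from h import *
st();go(J(0,0,.088),PSI)
im=snap('scene','s2');a=im.astype(int);b=cv2.imread('pics/scene0.png').astype(int)
m=(abs(a-b).max(2)>25);t=ctrl.state()['tcp_pos'];print(proj('s2',[t]))
for r in range(140,182,2): print(r,''.join('#' if x else '.' for x in m[r,160:215]))
```

```text
t 8.72 tcp [0.4438 0.3544 0.086 ] yaw -0.1794 F [0.2102 0.1934 0.3123] w -0.0002 q [-1.0163  0.5918  0.4035  1.8822 -0.3334  0.7325 -0.6034]
move [ 3.8   0.02 -0.19] turn 0.003
t 8.72 tcp [0.4438 0.3544 0.086 ] yaw -0.1794 F [0.2102 0.1934 0.3123] w -0.0002 q [-1.0163  0.5918  0.4035  1.8822 -0.3334  0.7325 -0.6034]
[[194.1485 163.157 ]]
140 .................#############################.........
142 ..................######..###################..........
144 ...................#####....################...........
146 .....................######################............
148 .......................###################.............
150 ..........................############.................
152 .............................###.#..#..................
154 ..................................####.................
156 ..............................########.................
158 ...............................##......................
160 .......................................................
162 .......................................................
164 .......................................................
166 .......................................................
168 .......................................................
170 .......................................................
172 .......................................................
174 .......................................................
176 .......................................................
178 .......................................................
180 .......................................................
```

>>> arm_command(targets=[[1.5, 0, 0, 0], [3, 0, 0, 0], [4.2, 0, 0, 0], [4.2, 0, 0, 0]])

```text
time_s: 9.28
tcp_pos: [0.4508, 0.3968, 0.0849]
orientation: [[0.177, 0.984, 0.0], [0.984, -0.177, 0.0], [0.0, 0.0, -1.0]]
force: [1.3, -3.6, 0.3]
gripper_width: 0.0
finger_force: 1.5
```

Contact at −3.6 N in y. Pushing on past upright, then straight up.

>>> arm_command(targets=[[1.3, 0, -0.4, 0], [2.6, 0, -0.9, 0], [3.8, 0, -1.4, 0], [4.8, 0, -1.6, 0], [5.2, 0, -1.6, 0]])

```text
time_s: 9.9
tcp_pos: [0.4597, 0.4482, 0.1012]
orientation: [[0.177, 0.984, 0.0], [0.984, -0.177, 0.001], [0.001, -0.0, -1.0]]
force: [-0.6, -0.0, 0.4]
gripper_width: -0.0003
finger_force: 0.0
```

>>> arm_command(targets=[[0.4, 0, 0, 0], [0.4, 0, -6, 0], [0.4, 0, -12, 0], [-3, 0, -18, 0], [-8, 0, -18, 0]])

```text
time_s: 10.52
tcp_pos: [0.4471, 0.3689, 0.2844]
orientation: [[0.176, 0.984, 0.005], [0.984, -0.176, 0.004], [0.005, 0.004, -1.0]]
force: [0.4, -0.5, -0.4]
gripper_width: -0.0
finger_force: 0.0
```

>>> arm_command(targets=[[-4, 0, 0, 0], [-4, 0, 0, 0]])

```text
time_s: 10.78
tcp_pos: [0.4386, 0.3251, 0.2819]
orientation: [[0.183, 0.983, -0.0], [0.983, -0.183, 0.0], [0.0, -0.0, -1.0]]
force: [0.3, -0.1, -0.0]
gripper_width: -0.0
finger_force: 0.0
```

Run:
```python
from h import *
im=snap('wrist','w4');print(proj('w4',[J(0,0,.052),J(0,-118,.113)]))
cv2.imwrite('pics/w4b.png',cv2.resize(im,(800,600),interpolation=cv2.INTER_CUBIC))
```

```text
t 10.78 tcp [0.4386 0.3251 0.2819] yaw -0.1836 F [ 0.3192 -0.0765 -0.0444] w -0.0 q [-1.0895  0.3576  0.5272  1.6757 -0.1934  1.1604 -0.6958]
[[256.2564 114.6664]
 [255.8518   0.0788]]
```

View pics/w4b.png

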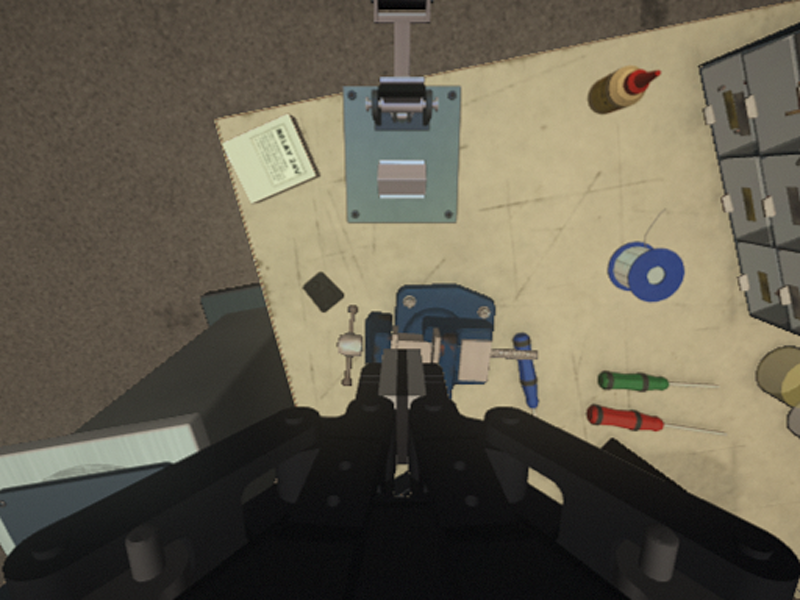

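The flap is open now: the lever points off to the top at (402,50), and the bare saddle is at (402,180) with ends at columns 377 and 427. I'll refine the saddle centre from this view and plan the trip to the mat.

Run:
```python
from h import *
plate('w4',(215,300,52,145))
im=cv2.imread('pics/w4.png').astype(float);d=im[...,2]-im[...,1]
row=d[108:124,232:284].mean(0);print(row.round(0))
g=abs(np.gradient(row))
for a,b in((0,20),(28,52)):
    gg=g[a:b];i=a+gg.argmax();w=g[i-1:i+2];print('edge',232+(np.arange(i-1,i+2)*w).sum()/w.sum())
col=im[98:132,246:268].mean((1,2));print(col.round(0))
p=proj('w4',[J(22,0,.05),J(-22,0,.05),J(0,14,.038),J(0,-14,.038)]);print(p)
top=[(540,293),(617,302),(550,353)]
c=ctrl.calibration('top');np.savez('pics/top0.npz',M=c['cam_to_world'],K=[c['fx'],c['fy'],c['cx'],c['cy']])
print(ray('top0',np.array(top)*.64,.02))
```

```text
((455.51263427734375, 412.88983154296875), (124.33888244628906, 109.55569458007812), 79.4217300415039) 5165.0
[[390.2528 361.833 ]
 [497.9466 341.7209]
 [520.7725 463.9467]
 [413.0787 484.0587]]
[-16. -16. -16. -16. -17. -17. -16. -17. -17.  -7.   7.  11.  11.  11.
  11.  11.  11.  11.  11.  11.  11.  11.  11.  11.  11.  11.  11.  11.
  11.  11.  11.  11.  11.  11.  11.  11.  11.  11.  11.  12.   2. -14.
 -17. -16. -16. -16. -16. -16. -16. -15. -16. -15.]
edge 241.18430439952436
edge 272.1664739884393
[118. 119. 118. 115. 155. 203. 190. 153. 140. 139. 140. 140. 139. 137.
 138. 141. 149. 124. 111. 110. 111. 111. 112. 111. 110. 108. 139. 197.
 174. 125. 118. 121. 120. 121.]
[[240.5839 114.6934]
 [271.9333 114.6234]
 [256.299  124.5589]
 [256.2449 104.4724]]
[[ 0.534  -0.3029  0.02  ]
 [ 0.5192 -0.47    0.02  ]
 [ 0.4046 -0.3242  0.02  ]]
```

Saddle confirmed to about 0.5 mm. I'm heading to the mat with a high transfer.

>>> arm_command(targets=[[-5.8, 1.4, -1, 0], [-11.7, 2.8, -2, 0], [-17.6, 4.2, -3, 0], [-23.5, 5.7, -4, 0], [-29.4, 7.1, -4.8, 0]], hand=0.15)

```text
time_s: 11.45
tcp_pos: [0.4565, 0.0259, 0.3295]
orientation: [[0.177, 0.984, 0.001], [0.984, -0.177, 0.0], [0.0, 0.001, -1.0]]
force: [0.8, -0.3, 0.6]
gripper_width: 0.0724
finger_force: 0.0
```

>>> arm_command(targets=[[-5.9, 1.4, 0, 0], [-11.8, 2.8, 0, 0], [-17.7, 4.2, 0, 0], [-23.6, 5.7, 0, 0], [-29.4, 7.1, 0, 0]])

```text
time_s: 12.08
tcp_pos: [0.4748, -0.2763, 0.3287]
orientation: [[0.176, 0.984, -0.0], [0.984, -0.176, 0.0], [0.0, -0.0, -1.0]]
force: [1.2, 0.7, 0.7]
gripper_width: 0.0728
finger_force: 0.0
```

>>> arm_command(targets=[[-5.9, 1.4, 0, 0], [-11.8, 2.8, 0, 0], [-17.6, 4.2, 0, 0], [-17.6, 4.2, 0, 0], [-17.6, 4.2, 0, 0]])

```text
time_s: 12.7
tcp_pos: [0.4843, -0.4554, 0.3281]
orientation: [[0.178, 0.984, -0.001], [0.984, -0.178, 0.001], [0.001, -0.001, -1.0]]
force: [-1.1, 0.3, 0.1]
gripper_width: 0.0726
finger_force: 0.0
```

```bash
sed -i 's/^S=np.array(.*;YS/S=np.array([.4514,.3916]);YS/' h.py
python3 - <<'E'
from h import *
im=snap('wrist','w5')
cv2.imwrite('pics/w5b.png',cv2.resize(im,(800,600),interpolation=cv2.INTER_CUBIC))
E
```

```text
t 12.7 tcp [ 0.4843 -0.4554  0.3281] yaw -0.1785 F [-1.1279  0.3374  0.1044] w 0.0726 q [ 0.3093  0.5779  0.7236  1.2747 -0.3741  1.4245  0.8256]
```

View pics/w5b.png

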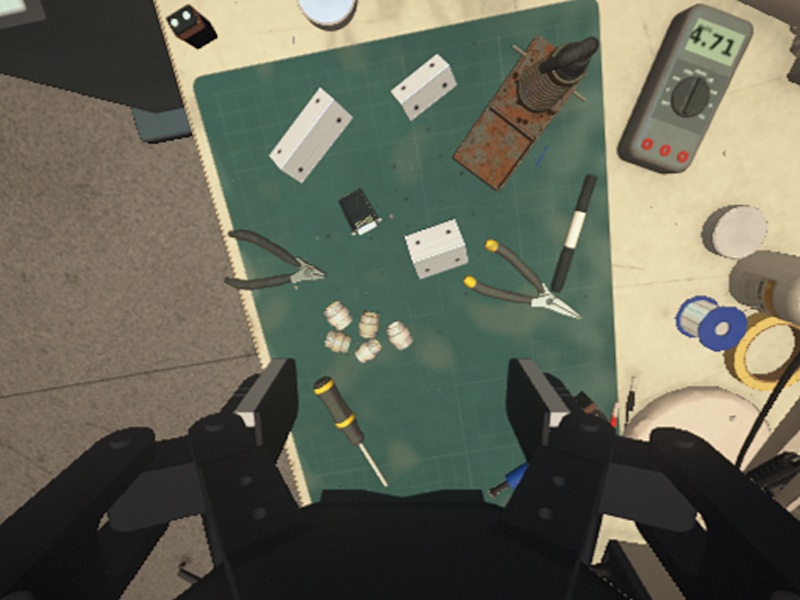

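The wrist view shows the liner at (424,86), the guard at (437,249) and the long offcut at (311,136), with the connector hood and cutters nearby. I'll measure the angles next.

```bash
cat >> h.py <<'E'
def white(name,P,half=.06,th=145):
    im=cv2.imread(f'pics/{name}.png').astype(int);m=((im.min(2)>th*.75)&(im.max(2)-im.min(2)<60)).astype(np.uint8)
    u,v=proj(name,[P])[0];hp=int(half*273/.45)
    w=np.zeros_like(m);w[max(0,int(v)-hp):int(v)+hp,max(0,int(u)-hp):int(u)+hp]=1;m=cv2.morphologyEx(m*w,cv2.MORPH_CLOSE,np.ones((3,3)))
    c=max(cv2.findContours(m,0,1)[0],key=cv2.contourArea);h=cv2.convexHull(c)[:,0,:]
    r=cv2.minAreaRect((ray(name,h,.003)[:,:2]*1000).astype(np.float32));B=cv2.boxPoints(r)
    print('rect',r);print('corner px',cv2.approxPolyDP(h[:,None].astype(np.float32),2.5,True)[:,0].tolist())
    return r,m
E
python3 - <<'E'
from h import *
s=.64
im=cv2.imread('pics/w5.png');print(im[int(249*s)-12:int(249*s)+14:3,280].tolist())
for n,uv in(('liner',(424,86)),('guard',(437,249)),('offcut',(311,136))):
    print(n);white('w5',ray('w5',np.array(uv)*s,.01)[0],.055)
s_=ctrl.state()
# finger tip depth from known opening
w=s_['gripper_width'];u1,u2,v=297*s,508*s,358*s;z=273.28*w/(u2-u1);y=(v-189.75)/273.28*z
T=ctrl.calibration('wrist')['T_tool_cam'];print('tip in tool',T@[((u1+u2)/2-256.92)/273.28*z,y,z,1])
E
```

```text
[[205, 222, 227], [207, 224, 228], [208, 225, 229], [204, 221, 227], [211, 226, 231], [210, 224, 218], [167, 179, 186], [163, 178, 184], [163, 179, 184]]
liner
rect ((537.328125, -300.8067626953125), (64.28335571289062, 37.12321853637695), 25.745458602905273)
corner px [[279.0, 34.0], [287.0, 41.0], [292.0, 53.0], [262.0, 76.0], [250.0, 57.0]]
guard
rect ((523.0454711914062, -473.0643615722656), (64.32292175292969, 54.14919662475586), 9.345702171325684)
corner px [[291.0, 140.0], [299.0, 167.0], [268.0, 178.0], [259.0, 151.0]]
offcut
rect ((406.3804016113281, -328.0834655761719), (94.59323120117188, 45.91398239135742), 38.75043869018555)
corner px [[205.0, 56.0], [225.0, 75.0], [191.0, 116.0], [172.0, 99.0]]
tip in tool [ 0.0099  0.0009 -0.0304  1.    ]
```

>>> arm_command(targets=[[2.6, 1.6, 2.5, -0.16], [5.2, 3.2, 5.4, -0.32], [7.9, 4.7, 8.1, -0.48], [10.5, 6.3, 10.8, -0.628], [10.5, 6.3, 10.8, -0.628]])

```text
time_s: 13.38
tcp_pos: [0.5667, -0.3577, 0.219]
orientation: [[-0.442, 0.897, -0.002], [0.897, 0.442, 0.004], [0.005, 0.001, -1.0]]
force: [-0.5, -0.2, 0.4]
gripper_width: 0.0726
finger_force: 0.0
```

>>> arm_command(targets=[[0, 0, 0, 0], [0, 0, 0, 0]])

```text
time_s: 13.62
tcp_pos: [0.564, -0.3646, 0.2224]
orientation: [[-0.432, 0.902, 0.001], [0.902, 0.432, -0.001], [-0.002, 0.0, -1.0]]
force: [0.7, 0.9, 0.2]
gripper_width: 0.0729
finger_force: 0.0
```

```bash
cat >> h.py <<'E'
def roof(name,P,ht,half=.055):
    # roof outline near the camera nadir: rect at foot for axis/width, ends by midpoint of extreme extents; ridge from face brightness step
    r,m=white(name,P,half);(cx,cy),(a,b),an=r
    if a<b: an+=90
    an=np.deg2rad((an+90)%180-90);ax=np.array([np.cos(an),np.sin(an)]);n=np.array([-ax[1],ax[0]])
    im=cv2.imread(f'pics/{name}.png').mean(2);c=np.array([cx,cy])/1000;pts=[]
    for t in np.arange(-.02,.0201,.004):
        k=np.arange(-.012,.0121,.0005);Q=np.c_[c+t*ax+k[:,None]*n,np.full(len(k),.002+ht)]
        uv=proj(name,Q).astype(np.float32);p=cv2.GaussianBlur(cv2.remap(im.astype(np.float32),uv[:,0][None],uv[:,1][None],1),(5,1),0)[0]
        i=abs(np.gradient(p)).argmax();pts.append(Q[i,:2])
    pts=np.array(pts);off=(pts-c)@n;print('ridge off mm',(off*1000).round(1),'axis deg',np.rad2deg(an));
    M=np.load(f'pics/{name}.npz')['M'];nad=M[:2,3]
    e=np.median(off);slope=np.polyfit((pts-c)@ax,off,1)[0]
    print('centre rect',c,'ridge-centre',c+e*n,'ridge slope deg',np.rad2deg(slope),'nadir rel (along,across) mm',((nad-c)@ax*1000,(nad-c)@n*1000))
E
python3 - <<'E'
from h import *
snap('wrist','w6');roof('w6',[.5353,-.3018,.01],.0205)
E
```

```text
t 13.62 tcp [ 0.564  -0.3646  0.2224] yaw 0.4472 F [0.7351 0.8603 0.2239] w 0.0729 q [ 0.2103  0.6106  0.5294  1.4402 -0.3188  1.1748  1.2305]
rect ((535.3237915039062, -302.34844970703125), (63.79299545288086, 36.582557678222656), 25.558116912841797)
corner px [[279.0, 99.0], [277.0, 127.0], [235.0, 126.0], [235.0, 99.0]]
ridge off mm [-0.5 -9.5 -0.5 -0.5 -0.5 -0.5 -0.5 -0.5 -0.5 10.5 -0.5] axis deg 25.558116912841797
centre rect [ 0.5353 -0.3023] ridge-centre [ 0.5355 -0.3028] ridge slope deg 10.417414456924076 nadir rel (along,across) mm (np.float64(-0.05910077908095639), np.float64(1.1533398799126584))
```

Liner centre is (0.5354, −0.3025), axis 25.6°. I'm moving over it and descending in stages.

>>> arm_command(targets=[[4, 0.1, 2, 0], [6.8, 0.1, 7, 0], [6.8, 0.1, 12.5, 0], [6.8, 0.1, 17, 0], [6.8, 0.1, 19, 0]], hand=0.16)

```text
time_s: 14.3
tcp_pos: [0.5345, -0.3019, 0.0292]
orientation: [[-0.433, 0.901, -0.002], [0.901, 0.433, 0.001], [0.002, -0.002, -1.0]]
force: [0.0, -0.6, 0.7]
gripper_width: 0.0721
finger_force: 0.0
```

>>> arm_command(targets=[[0, 0, 2, 0], [0, 0, 3.2, 0], [0, 0, 3.2, 0]])

```text
time_s: 14.68
tcp_pos: [0.5353, -0.3022, -0.0012]
orientation: [[-0.433, 0.901, -0.001], [0.901, 0.433, 0.0], [0.0, -0.001, -1.0]]
force: [0.2, 0.2, 0.4]
gripper_width: 0.0717
finger_force: 0.0
```

Run:
```python
from h import *
st();go([.5354,-.3025,-.018],.4461)
```

```text
t 14.68 tcp [ 0.5353 -0.3022 -0.0012] yaw 0.4483 F [0.1563 0.1628 0.4016] w 0.0717 q [ 0.2022  0.7707  0.39    1.8182 -0.457   0.6434  1.3121]
move [-0.03  0.    1.68] turn 0.002
```

>>> arm_command(targets=[[0, 0, 0.9, 0], [0, 0, 1.7, 0], [0, 0, 1.7, 0]])

```text
time_s: 15.05
tcp_pos: [0.5353, -0.3017, -0.0184]
orientation: [[-0.434, 0.901, -0.001], [0.901, 0.434, 0.0], [0.001, -0.0, -1.0]]
force: [0.0, 0.1, 0.0]
gripper_width: 0.0717
finger_force: 0.0
```

>>> arm_command(targets=[[0, 0, 0, 0], [0, 0, 0, 0], [0, 0, 0, 0]], hand=0.6)

```text
time_s: 15.42
tcp_pos: [0.5359, -0.3023, -0.0173]
orientation: [[-0.434, 0.901, 0.001], [0.901, 0.434, -0.0], [-0.001, 0.0, -1.0]]
force: [-0.4, 0.3, 6.4]
gripper_width: 0.0574
finger_force: 63.2
```

>>> arm_command(targets=[[0, 0, -1.5, 0], [0, 0, -5, 0], [0, 0, -10, 0], [0, 0, -10, 0]])

```text
time_s: 15.92
tcp_pos: [0.5376, -0.3037, 0.0866]
orientation: [[-0.434, 0.901, 0.006], [0.901, 0.434, -0.003], [-0.006, 0.004, -1.0]]
force: [0.1, -0.2, 0.0]
gripper_width: 0.0575
finger_force: 64.0
```

Run:
```python
from h import *
s=st();im=snap('wrist','w7').astype(int)
m=((im.min(2)>105)&(im.max(2)-im.min(2)<60)).astype(np.uint8)
k,l,t,c=cv2.connectedComponentsWithStats(m)
for i in range(1,k):
    if t[i,4]>150:
        r=cv2.minAreaRect(np.argwhere(l==i)[:,::-1].astype(np.float32));print(t[i],c[i].round(1),r)
R=np.array(s['orientation']);p=np.array(s['tcp_pos'])
# expected liner corners: foot at tool z = -0.0205.. apex
for z in(-.0173-.0225,-.0173-.002): print('tool z',z,proj('w7',[p+R@[x,y,z] for x,y in((0,-.03),(0,.03),(.0184,-.03),(.0184,.03))]).round(1).tolist())
```

```text
t 15.93 tcp [ 0.5376 -0.3037  0.0866] yaw 0.4488 F [ 0.0785 -0.2117  0.0136] w 0.0575 q [ 0.1534  0.661   0.4686  1.758  -0.3934  0.8093  1.2592]
t 15.93 tcp [ 0.5376 -0.3037  0.0866] yaw 0.4488 F [ 0.0785 -0.2117  0.0136] w 0.0575 q [ 0.1534  0.661   0.4686  1.758  -0.3934  0.8093  1.2592]
[    0     0   512   292 64802] [344.2  91.2] ((255.49996948242188, 145.49996948242188), (510.99993896484375, 290.99993896484375), 0.0)
[  50  116  119   70 5118] [107.6 152.3] ((106.0926742553711, 153.14706420898438), (51.63909912109375, 115.55577087402344), 76.21839904785156)
[ 201  209  113   58 6100] [256.9 237. ] ((257.0, 237.5), (57.0, 112.0), 90.0)
[  8 262  26  14 155] [ 18.9 266.5] ((21.529266357421875, 266.06341552734375), (26.322994232177734, 11.605823516845703), 20.2248592376709)
[194 301  14  21 162] [201.  309.5] ((202.6500244140625, 309.449951171875), (21.50348663330078, 11.70042610168457), 71.56504821777344)
[480 302  32  35 426] [499.5 319.2] ((500.52227783203125, 321.6241760253906), (30.008068084716797, 31.604244232177734), 61.38954162597656)
[362 329  26  42 337] [370.5 347.9] ((371.1329040527344, 351.86785888671875), (45.988075256347656, 15.203782081604004), 66.19405364990234)
tool z -0.0398 [[196.1, 253.4], [313.2, 253.3], [193.9, 220.0], [315.2, 219.8]]
tool z -0.019299999999999998 [[203.6, 236.1], [306.2, 235.9], [201.9, 206.3], [307.7, 206.2]]
```

The liner is held square: its outline is axis-aligned at columns 201–314. I'm lifting and carrying it back along the earlier clear path.

>>> arm_command(targets=[[0, 0, -6, 0.15], [2.5, -0.4, -11, 0.31], [5.5, -0.8, -15, 0.47], [9, -1.2, -17.5, 0.63], [12.3, -1.6, -18.3, 0.63]])

```text
time_s: 16.6
tcp_pos: [0.4674, -0.1972, 0.2656]
orientation: [[0.182, 0.983, 0.0], [0.983, -0.182, -0.0], [0.0, 0.0, -1.0]]
force: [0.3, 0.3, 0.2]
gripper_width: 0.0575
finger_force: 64.3
```

```bash
sed -i 's/^S=np.array(.*;YS/S=np.array([.4510,.3915]);YS/' h.py
python3 - <<'E'
from h import *
st();go([.445,.25,.27],PSI)
E
```

```text
t 16.6 tcp [ 0.4674 -0.1972  0.2656] yaw -0.1833 F [0.2615 0.2603 0.2088] w 0.0575 q [-0.2782  0.3628  0.8311  1.7993 -0.2972  1.1096  0.4714]
move [ 43.57 -10.35  -0.44] turn -0.001
```

>>> arm_command(targets=[[5.5, -1.3, 0, 0], [11, -2.6, 0, 0], [16.5, -3.9, 0, 0], [22, -5.2, 0, 0], [27.5, -6.5, 0, 0]])

```text
time_s: 17.23
tcp_pos: [0.4525, 0.086, 0.2646]
orientation: [[0.18, 0.984, -0.001], [0.984, -0.18, -0.0], [-0.0, -0.001, -1.0]]
force: [1.1, -0.0, -0.4]
gripper_width: 0.0576
finger_force: 64.3
```

>>> arm_command(targets=[[5.5, -1.3, 0, 0], [11, -2.6, 0, 0], [16, -3.9, 0, 0], [16, -3.9, 0, 0], [16, -3.9, 0, 0]])

```text
time_s: 17.85
tcp_pos: [0.4434, 0.2477, 0.2645]
orientation: [[0.18, 0.984, -0.001], [0.984, -0.18, -0.002], [-0.002, -0.001, -1.0]]
force: [0.5, -0.7, 0.3]
gripper_width: 0.0575
finger_force: 64.3
```

Run:
```python
from h import *
st();go(J(0,0,.12),PSI);go(J(0,0,.03),PSI)
```

```text
t 17.85 tcp [0.4434 0.2477 0.2645] yaw -0.181 F [ 0.5398 -0.7304  0.2629] w 0.0575 q [-1.1541  0.3537  0.7782  1.7973 -0.2746  1.1043 -0.4624]
move [14.3  -1.83 14.42] turn 0.002
move [14.32 -1.83 23.42] turn 0.002
```

>>> arm_command(targets=[[5, -0.6, 0, 0], [10, -1.2, 2, 0], [14.3, -1.8, 6, 0.002], [14.3, -1.8, 11.5, 0.002], [14.3, -1.8, 16, 0.002]])

```text
time_s: 18.48
tcp_pos: [0.452, 0.3907, 0.1031]
orientation: [[0.183, 0.983, -0.0], [0.983, -0.183, -0.002], [-0.002, -0.0, -1.0]]
force: [0.2, 0.2, -1.0]
gripper_width: 0.0574
finger_force: 64.3
```

>>> arm_command(targets=[[0, 0, 3, 0], [0, 0, 3, 0], [0, 0, 3, 0]])

```text
time_s: 18.85
tcp_pos: [0.4531, 0.3917, 0.0765]
orientation: [[0.184, 0.983, 0.001], [0.983, -0.184, 0.001], [0.001, 0.001, -1.0]]
force: [-0.7, -0.1, 1.0]
gripper_width: 0.0573
finger_force: 64.3
```

Run:
```python
from h import *
s=st();go(J(0,0,.019),PSI);d=np.array(s['tcp_pos'])[:2]-S;print(d@XS*1000,d@YS*1000)
```

```text
t 18.85 tcp [0.4531 0.3917 0.0765] yaw -0.1846 F [-0.6796 -0.0582  0.9727] w 0.0573 q [-1.153   0.6856  0.5969  1.8136 -0.5176  0.8018 -0.4769]
move [-0.07 -0.21  5.75] turn -0.002
-1.9969299497894695 -0.6206230370727435
```

>>> arm_command(targets=[[-0.1, -0.2, 1.5, 0], [-0.1, -0.2, 3, 0], [-0.1, -0.2, 4.5, 0], [-0.1, -0.2, 5.6, 0], [-0.1, -0.2, 5.6, 0]])

```text
time_s: 19.48
tcp_pos: [0.4493, 0.3913, 0.018]
orientation: [[0.182, 0.983, -0.001], [0.983, -0.182, -0.001], [-0.002, -0.001, -1.0]]
force: [-1.1, 0.2, 0.5]
gripper_width: 0.0578
finger_force: 64.3
```

Run:
```python
from h import *
s=st();go(J(0,0,.0165),PSI);d=np.array(s['tcp_pos'])[:2]-S;print(d@XS*1000,d@YS*1000)
```

```text
t 19.48 tcp [0.4493 0.3913 0.018 ] yaw -0.1832 F [-1.1358  0.175   0.5107] w 0.0578 q [-1.1166  0.7549  0.5309  1.8607 -0.5789  0.6865 -0.4269]
move [0.06 0.17 0.15] turn -0.001
1.6635323852849395 0.5535172131253284
```

>>> arm_command(targets=[[0, 0.1, 0.2, 0], [0, 0.1, 0.2, 0], [0, 0.1, 0.2, 0]])

```text
time_s: 19.85
tcp_pos: [0.4508, 0.3918, 0.0174]
orientation: [[0.182, 0.983, 0.0], [0.983, -0.182, 0.0], [0.001, 0.0, -1.0]]
force: [0.1, -0.2, -0.4]
gripper_width: 0.0577
finger_force: 64.3
```

>>> arm_command(targets=[[0, 0, 0.2, 0], [0, 0, 0.2, 0]])

```text
time_s: 20.1
tcp_pos: [0.451, 0.3909, 0.0164]
orientation: [[0.183, 0.983, 0.0], [0.983, -0.183, 0.0], [0.0, 0.0, -1.0]]
force: [-2.7, -4.7, 13.7]
gripper_width: 0.0573
finger_force: 65.5
```

Contact came at the predicted home height. Releasing the liner.

>>> arm_command(targets=[[0, 0, -0.1, 0], [0, 0, -0.1, 0], [0, 0, -0.1, 0]], hand=0.18)

```text
time_s: 20.48
tcp_pos: [0.4506, 0.3917, 0.016]
orientation: [[0.182, 0.983, -0.0], [0.983, -0.182, -0.0], [-0.0, -0.0, -1.0]]
force: [-0.9, 0.6, 0.9]
gripper_width: 0.0704
finger_force: 0.0
```

>>> arm_command(targets=[[0, 0, -5, 0], [0, 0, -11, 0], [-3, 0, -17, 0], [-8.5, 0, -19, 0], [-8.5, 0, -19, 0]])

```text
time_s: 21.1
tcp_pos: [0.436, 0.3042, 0.2085]
orientation: [[0.187, 0.982, 0.002], [0.982, -0.187, 0.002], [0.002, 0.001, -1.0]]
force: [-0.3, -0.2, 0.1]
gripper_width: 0.0699
finger_force: 0.0
```

Run:
```python
from h import *
st();im=snap('wrist','w8')
plate('w8',(190,320,30,170));roof('w8',J(0,0,.04),.056-.002)
for z in(.046,.056): 
    q=ray('w8',proj('w8',[J(0,0,z)]),z)
m=((im.astype(int).min(2)>120)).astype(np.uint8)
u,v=proj('w8',[J(0,0,.05)])[0].astype(int);w=np.zeros_like(m);w[v-25:v+25,u-35:u+35]=1
c=max(cv2.findContours(m*w,0,1)[0],key=cv2.contourArea);r=cv2.minAreaRect(c);print(r)
B=cv2.boxPoints(r);cc=ray('w8',[r[0]],.046)[0][:2]-S;print('liner centre jig mm',cc@XS*1000,cc@YS*1000)
cv2.imwrite('pics/w8b.png',cv2.resize(im[max(0,v-70):v+60,u-90:u+90],None,fx=4,fy=4,interpolation=cv2.INTER_CUBIC))
```

```text
t 21.1 tcp [0.436  0.3042 0.2085] yaw -0.1884 F [-0.2925 -0.1691  0.1375] w 0.0699 q [-1.1936  0.4472  0.739   1.8339 -0.356   0.9941 -0.495 ]
t 21.1 tcp [0.436  0.3042 0.2085] yaw -0.1884 F [-0.2925 -0.1691  0.1375] w 0.0699 q [-1.1936  0.4472  0.739   1.8339 -0.356   0.9941 -0.495 ]
((454.60479736328125, 409.177978515625), (117.8489990234375, 109.63973999023438), 79.1718978881836) 7277.0
[[389.6913 361.6013]
 [497.3789 341.004 ]
 [519.5183 456.7547]
 [411.8307 477.352 ]]
rect ((451.66094970703125, 393.3880615234375), (40.331085205078125, 69.60011291503906), 79.15169525146484)
corner px [[281.0, 80.0], [279.0, 112.0], [230.0, 112.0], [229.0, 80.0]]
ridge off mm [-2.5 10.  -2.5 -2.  -2.  -2.  -2.  -2.  -2.   7.5 -2.5] axis deg -10.848304748535156
centre rect [0.4517 0.3934] ridge-centre [0.4513 0.3914] ridge slope deg -1.106850286048211 nadir rel (along,across) mm (np.float64(1.6200729162785295), np.float64(-21.10806746420637))
((255.0, 88.0), (16.0, 54.0), 90.0)
liner centre jig mm -0.5684471901520045 -8.91804497264851
```

The liner is seated: centred on the plate along x within 0.1 mm, ridge line on the saddle axis, yaw within 0.4°. Going back for the guard.

>>> arm_command(targets=[[-5.0, 1.4, -2, 0], [-10.5, 2.8, -4, 0], [-16, 4.2, -6, 0], [-21.7, 5.6, -6.5, 0], [-27.5, 7.1, -6.5, 0]])

```text
time_s: 21.78
tcp_pos: [0.4555, 0.0241, 0.2711]
orientation: [[0.18, 0.984, 0.001], [0.984, -0.18, 0.0], [0.0, 0.001, -1.0]]
force: [0.6, 0.6, 0.3]
gripper_width: 0.0698
finger_force: 0.0
```

>>> arm_command(targets=[[-5.8, 1.5, 0, 0], [-11.6, 3, 0, 0], [-17.4, 4.5, 0, 0], [-23.2, 6, 0, 0], [-29, 7.5, 0, 0]])

```text
time_s: 22.4
tcp_pos: [0.477, -0.2751, 0.2701]
orientation: [[0.18, 0.984, -0.001], [0.984, -0.18, 0.001], [0.0, -0.001, -1.0]]
force: [1.0, 0.1, 0.4]
gripper_width: 0.0699
finger_force: 0.0
```

Run:
```python
from h import *
st();go([.534,-.540,.22],.163)
```

```text
t 22.4 tcp [ 0.477  -0.2751  0.2701] yaw -0.181 F [1.0193 0.088  0.3685] w 0.0699 q [-0.1001  0.4383  0.8237  1.6891 -0.3452  1.1678  0.6335]
move [-25.03  10.38   4.99] turn -0.344
```

>>> arm_command(targets=[[-5.4, 2, 0, -0.08], [-10.8, 4.2, 1, -0.16], [-16, 6.5, 2, -0.24], [-21.2, 8.7, 3.5, -0.344], [-25, 10.4, 5, -0.344]])

```text
time_s: 23.02
tcp_pos: [0.5334, -0.5408, 0.2185]
orientation: [[-0.162, 0.987, -0.001], [0.987, 0.162, 0.001], [0.002, -0.001, -1.0]]
force: [0.4, 0.2, 0.5]
gripper_width: 0.0699
finger_force: 0.0
```

>>> arm_command(targets=[[0, 0, 0, 0], [0, 0, 0, 0]])

```text
time_s: 23.28
tcp_pos: [0.5334, -0.5381, 0.2197]
orientation: [[-0.161, 0.987, -0.001], [0.987, 0.161, 0.002], [0.002, -0.001, -1.0]]
force: [-0.2, 0.3, 0.2]
gripper_width: 0.0704
finger_force: 0.0
```

Run:
```python
from h import *
snap('wrist','w9');roof('w9',[.523,-.473,.01],.029)
```

```text
t 23.27 tcp [ 0.5334 -0.5381  0.2197] yaw 0.1617 F [-0.1758  0.339   0.1601] w 0.0704 q [ 0.4551  0.7773  0.6194  1.1618 -0.433   1.3298  1.1977]
rect ((522.5543212890625, -472.8608703613281), (65.02066802978516, 53.487770080566406), 9.193133354187012)
corner px [[279.0, 97.0], [278.0, 135.0], [234.0, 136.0], [233.0, 95.0]]
ridge off mm [-1. -1. -1. -1. -1. -1. -1. -1. -1. -1. -1.] axis deg 9.193133354187012
centre rect [ 0.5226 -0.4729] ridge-centre [ 0.5227 -0.4738] ridge slope deg -1.569576316374471e-14 nadir rel (along,across) mm (np.float64(1.13023110265607), np.float64(3.1861324252172794))
```

Guard centre is (0.5226, −0.4733), axis 9.2°. I'll grip it near the apex so the fingers stay mostly clear of the liner ends.

Run:
```python
from h import *
go([.5226,-.4733,.002],.1605)
```

```text
move [ 6.52 -0.05 21.87] turn 0.002
```

>>> arm_command(targets=[[4, 0, 2, 0], [6.5, 0, 7, 0], [6.5, 0, 12.5, 0], [6.5, 0, 17, 0], [6.5, 0, 19, 0]])

```text
time_s: 23.95
tcp_pos: [0.5227, -0.4723, 0.0295]
orientation: [[-0.162, 0.987, -0.001], [0.987, 0.162, 0.002], [0.002, -0.001, -1.0]]
force: [0.9, -0.1, 0.5]
gripper_width: 0.07
finger_force: 0.0
```

>>> arm_command(targets=[[0, 0, 0.8, 0], [0, 0, 1.6, 0], [0, 0, 1.6, 0]])

```text
time_s: 24.32
tcp_pos: [0.5227, -0.4751, 0.0159]
orientation: [[-0.16, 0.987, 0.001], [0.987, 0.16, -0.001], [-0.001, 0.001, -1.0]]
force: [-0.1, 1.1, 0.3]
gripper_width: 0.0701
finger_force: 0.0
```

Run:
```python
from h import *
st();go([.5226,-.4733,.002],.1605)
```

```text
t 24.32 tcp [ 0.5227 -0.4751  0.0159] yaw 0.161 F [-0.1119  1.0502  0.3249] w 0.0701 q [ 0.3915  0.8771  0.5281  1.5483 -0.5354  0.8626  1.2773]
move [0.18 0.02 1.39] turn 0.001
```

>>> arm_command(targets=[[0.1, 0, 0.6, 0], [0.1, 0, 1.2, 0], [0.1, 0, 1.2, 0]])

```text
time_s: 24.7
tcp_pos: [0.5219, -0.4735, 0.0026]
orientation: [[-0.16, 0.987, -0.001], [0.987, 0.16, 0.001], [0.001, -0.0, -1.0]]
force: [-0.6, 0.4, -0.0]
gripper_width: 0.0702
finger_force: 0.0
```

>>> arm_command(targets=[[0, 0, 0, 0], [0, 0, 0, 0], [0, 0, 0, 0]], hand=0.6)

```text
time_s: 25.08
tcp_pos: [0.5246, -0.4756, 0.0064]
orientation: [[-0.161, 0.987, 0.005], [0.987, 0.161, -0.004], [-0.005, 0.004, -1.0]]
force: [0.8, 1.5, 17.8]
gripper_width: 0.0341
finger_force: 9.0
```

>>> arm_command(targets=[[0, 0, -1.5, 0], [0, 0, -5, 0], [0, 0, -10, 0], [0, 0, -10, 0]])

```text
time_s: 25.58
tcp_pos: [0.5233, -0.4761, 0.1081]
orientation: [[-0.16, 0.987, 0.005], [0.987, 0.16, -0.005], [-0.006, 0.004, -1.0]]
force: [-1.0, -0.4, -1.6]
gripper_width: 0.0342
finger_force: 0.0
```

Run:
```python
from h import *
s=st();im=snap('wrist','w10').astype(int)
m=((im.min(2)>105)&(im.max(2)-im.min(2)<60)).astype(np.uint8)
k,l,t,c=cv2.connectedComponentsWithStats(m)
for i in range(1,k):
    if t[i,4]>1500: print(t[i],c[i].round(1),cv2.minAreaRect(np.argwhere(l==i)[:,::-1].astype(np.float32)))
R=np.array(s['orientation']);p=np.array(s['tcp_pos'])
for z in(-.029,0): print('tool z',z,proj('w10',[p+R@[x,y,z] for x,y in((0,-.03),(0,.03),(.0268,-.03),(.0268,.03))]).round(1).tolist())
```

```text
t 25.57 tcp [ 0.5233 -0.4761  0.1081] yaw 0.1605 F [-0.9521 -0.3578 -1.592 ] w 0.0342 q [ 0.3634  0.7817  0.5887  1.481  -0.4777  1.0171  1.2291]
t 25.57 tcp [ 0.5233 -0.4761  0.1081] yaw 0.1605 F [-0.9521 -0.3578 -1.592 ] w 0.0342 q [ 0.3634  0.7817  0.5887  1.481  -0.4777  1.0171  1.2291]
[  90    0  106   50 2894] [133.3  16.6] ((142.5, 24.5), (49.0, 105.0), 90.0)
[  392    34   120   307 16769] [471.3 216.6] ((451.5, 187.0), (306.0, 119.0), 90.0)
[  19  151   25  179 1843] [ 31.1 235.9] ((33.8172607421875, 239.44161987304688), (178.54510498046875, 17.954256057739258), 85.91438293457031)
[ 217  154   66   53 3243] [249.6 180. ] ((249.5, 180.0), (52.0, 65.0), 90.0)
[   0  187   31  145 2251] [ 12.5 253.4] ((10.573925971984863, 259.6741027832031), (145.13632202148438, 28.628536224365234), 85.42607879638672)
tool z -0.029 [[200.8, 244.3], [309.7, 244.1], [197.9, 197.8], [312.3, 197.7]]
tool z 0 [[209.5, 223.7], [301.4, 223.6], [207.5, 184.0], [303.2, 183.9]]
```

The fingers closed just above the guard's apex (opening 34 mm), so the tip sits about 29 mm behind the TCP. I'll re-measure the guard and go 9 mm deeper.

>>> arm_command(targets=[[-3, 0, -6, 0], [-6.4, 0, -11, 0], [-6.4, 0, -11, 0], [-6.4, 0, -11, 0]], hand=0.18)

```text
time_s: 26.12
tcp_pos: [0.5319, -0.5363, 0.2115]
orientation: [[-0.16, 0.987, -0.001], [0.987, 0.16, 0.002], [0.002, -0.001, -1.0]]
force: [0.4, 0.2, 0.0]
gripper_width: 0.0702
finger_force: 0.0
```

Run:
```python
from h import *
snap('wrist','w11');roof('w11',[.523,-.473,.01],.029)
```

```text
t 26.12 tcp [ 0.5319 -0.5363  0.2115] yaw 0.1605 F [0.3572 0.2337 0.0116] w 0.0702 q [ 0.4517  0.7786  0.6182  1.1823 -0.4351  1.3101  1.2011]
rect ((517.103759765625, -474.43463134765625), (65.09300231933594, 54.2266845703125), 7.039504528045654)
corner px [[230.0, 97.0], [276.0, 98.0], [275.0, 137.0], [231.0, 138.0], [228.0, 120.0]]
ridge off mm [-0.5 -0.5 -0.5 -0.5 -0.5 -0.5 -0.5 -0.5 -0.5 -0.5 -0.5] axis deg 7.039504528045654
centre rect [ 0.5171 -0.4744] ridge-centre [ 0.5172 -0.4749] ridge slope deg 2.117447294731599e-14 nadir rel (along,across) mm (np.float64(5.519857259171148), np.float64(6.017903408976766))
```

Run:
```python
from h import *
im=cv2.imread('pics/w11.png').mean(2);g=cv2.GaussianBlur(im,(3,3),0)
def edge(lo,hi,z):
    pts=[]
    for u in range(236,270):
        d=abs(np.gradient(g[lo-2:hi+2,u]))[2:-2];i=d.argmax();a,b=max(0,i-2),i+3;w=d[a:b];pts.append((u,lo+(np.arange(a,a+len(w))*w).sum()/w.sum()))
    P=ray('w11',pts,z)[:,:2];P=P[np.abs(np.array(pts)[:,1]-np.median(np.array(pts)[:,1]))<1.5]
    k=np.polyfit(P[:,0],P[:,1],1);print(len(P),np.rad2deg(np.arctan(k[0])),P.mean(0))
edge(92,102,.003);edge(132,143,.003);edge(108,128,.031)
go([.5172,-.4747,-.007],.145)
```

```text
34 7.13788396864528 [ 0.5129 -0.448 ]
32 6.875088867137721 [ 0.5212 -0.5007]
32 7.438445022181452 [ 0.5164 -0.4751]
move [ 6.17 -0.47 21.81] turn 0.016
```

>>> arm_command(targets=[[4, -0.3, 2, 0.035], [6.2, -0.5, 7, 0.035], [6.2, -0.5, 12.5, 0.035], [6.2, -0.5, 17, 0.035], [6.2, -0.5, 19, 0.035]])

```text
time_s: 26.8
tcp_pos: [0.5162, -0.4734, 0.019]
orientation: [[-0.127, 0.992, -0.004], [0.992, 0.127, 0.005], [0.005, -0.004, -1.0]]
force: [0.3, 0.8, -0.1]
gripper_width: 0.0702
finger_force: 0.0
```

>>> arm_command(targets=[[0, 0, 1, 0], [0, 0, 2, 0], [0, 0, 2.8, 0], [0, 0, 2.8, 0], [0, 0, 2.8, 0]])

```text
time_s: 27.42
tcp_pos: [0.5178, -0.4769, -0.0043]
orientation: [[-0.126, 0.992, 0.001], [0.992, 0.126, -0.001], [-0.001, 0.001, -1.0]]
force: [-0.5, 0.1, -0.1]
gripper_width: 0.07
finger_force: 0.0
```

>>> arm_command(targets=[[0, 0, 0, 0], [0, 0, 0, 0], [0, 0, 0, 0]], hand=0.5)

```text
time_s: 27.8
tcp_pos: [0.5179, -0.4771, -0.0035]
orientation: [[-0.126, 0.992, 0.001], [0.992, 0.126, -0.001], [-0.001, 0.001, -1.0]]
force: [-0.7, 2.1, 7.7]
gripper_width: 0.0567
finger_force: 62.0
```

>>> arm_command(targets=[[0, 0, -1.5, 0], [0, 0, -5, 0], [0, 0, -10, 0], [0, 0, -10, 0]])

```text
time_s: 28.3
tcp_pos: [0.519, -0.4791, 0.1006]
orientation: [[-0.125, 0.992, 0.006], [0.992, 0.125, -0.006], [-0.007, 0.005, -1.0]]
force: [0.1, -0.0, -0.3]
gripper_width: 0.0564
finger_force: 63.7
```

Run:
```python
from h import *
s=st();im=snap('wrist','w12').astype(int)
m=((im.min(2)>105)&(im.max(2)-im.min(2)<60)).astype(np.uint8)
k,l,t,c=cv2.connectedComponentsWithStats(m)
for i in range(1,k):
    if t[i,4]>1500: print(t[i],c[i].round(1),cv2.minAreaRect(np.argwhere(l==i)[:,::-1].astype(np.float32)))
R=np.array(s['orientation']);p=np.array(s['tcp_pos'])
for z in(-.035,-.006): print('tool z',z,proj('w12',[p+R@[x,y,z] for x,y in((0,-.03),(0,.03),(.0268,-.03),(.0268,.03))]).round(1).tolist())
go([.470,-.20,.27],PSI)
```

```text
t 28.3 tcp [ 0.519  -0.4791  0.1006] yaw 0.1257 F [ 0.1312 -0.0379 -0.2575] w 0.0564 q [ 0.3676  0.7887  0.5926  1.4929 -0.4895  1.0022  1.2122]
t 28.3 tcp [ 0.519  -0.4791  0.1006] yaw 0.1257 F [ 0.1312 -0.0379 -0.2575] w 0.0564 q [ 0.3676  0.7887  0.5926  1.4929 -0.4895  1.0022  1.2122]
[  84    0  103   50 2831] [127.1  16.7] ((135.0, 24.5), (49.0, 102.0), 90.0)
[  422    26    90   290 12381] [478.8 213.5] ((466.5, 170.5), (289.0, 89.0), 90.0)
[ 203  184  109   84 8287] [257.  223.6] ((257.0, 225.5), (83.0, 108.0), 90.0)
tool z -0.035 [[198.6, 249.6], [311.9, 249.4], [195.5, 201.5], [314.7, 201.3]]
tool z -0.006 [[208.0, 227.5], [302.9, 227.4], [205.8, 186.5], [304.9, 186.4]]
move [ 28.1   -1.26 -17.29] turn 0.309
```

The guard is held square and centred (columns 203–311), about 2 mm toward tool +x. Carrying it to the jig.

>>> arm_command(targets=[[0, 0, -6, 0.08], [4, -0.3, -11, 0.16], [9, -0.6, -14.5, 0.24], [14.5, -1, -16.5, 0.309], [20.3, -1.2, -17.3, 0.309]])

```text
time_s: 28.98
tcp_pos: [0.4797, -0.2752, 0.2686]
orientation: [[0.183, 0.983, 0.001], [0.983, -0.183, 0.0], [0.0, 0.001, -1.0]]
force: [0.5, 1.0, 0.0]
gripper_width: 0.0567
finger_force: 64.1
```

Run:
```python
from h import *
st();go([.455,.1,.27],PSI)
```

```text
t 28.98 tcp [ 0.4797 -0.2752  0.2686] yaw -0.1844 F [0.5015 0.9615 0.0165] w 0.0567 q [-0.1133  0.45    0.8487  1.6878 -0.3629  1.1691  0.646 ]
move [36.43 -9.31 -0.14] turn -0.002
```

>>> arm_command(targets=[[5.8, -1.5, 0, 0], [11.6, -3, 0, 0], [17.4, -4.4, 0, 0], [23.2, -5.9, 0, 0], [29, -7.4, 0, 0]])

```text
time_s: 29.6
tcp_pos: [0.4593, 0.0241, 0.2678]
orientation: [[0.182, 0.983, -0.001], [0.983, -0.182, 0.0], [0.0, -0.001, -1.0]]
force: [1.2, 0.9, -0.1]
gripper_width: 0.0566
finger_force: 64.1
```

>>> arm_command(targets=[[5.8, -1.4, 0, 0], [11.6, -2.8, 0, 0], [17.4, -4.2, 0, 0], [22, -5.3, 0, 0], [22, -5.3, 0, 0]])

```text
time_s: 30.22
tcp_pos: [0.4466, 0.2522, 0.2668]
orientation: [[0.175, 0.985, -0.002], [0.985, -0.175, -0.001], [-0.001, -0.002, -1.0]]
force: [-0.7, -0.9, -1.1]
gripper_width: 0.0564
finger_force: 64.1
```

Run:
```python
from h import *
st();go(J(0,2,.09),PSI)
```

```text
t 30.23 tcp [0.4466 0.2522 0.2668] yaw -0.176 F [-0.6831 -0.863  -1.1274] w 0.0564 q [-1.2042  0.3834  0.8661  1.7831 -0.3209  1.1256 -0.4088]
move [13.62 -1.98 17.67] turn 0.007
```

>>> arm_command(targets=[[5, -0.7, 0, 0], [10, -1.4, 3, 0], [13.6, -2, 8, 0], [13.6, -2, 13.5, 0.002], [13.6, -2, 17.5, 0.002]])

```text
time_s: 30.85
tcp_pos: [0.4522, 0.384, 0.0903]
orientation: [[0.184, 0.983, -0.002], [0.983, -0.184, -0.003], [-0.003, -0.001, -1.0]]
force: [0.0, -0.1, 0.4]
gripper_width: 0.0564
finger_force: 64.1
```

>>> arm_command(targets=[[0, 0, 0, 0], [0, 0, 0, 0], [0, 0, 0, 0]])

```text
time_s: 31.22
tcp_pos: [0.4542, 0.3857, 0.0951]
orientation: [[0.184, 0.983, 0.002], [0.983, -0.184, 0.002], [0.002, 0.002, -1.0]]
force: [-0.2, 0.6, -1.2]
gripper_width: 0.0564
finger_force: 64.1
```

Run:
```python
from h import *
P=[]
for i in range(1): s=st();P.append(s['tcp_pos'])
go(J(0,2,.03),PSI)
```

```text
t 31.23 tcp [0.4542 0.3857 0.0951] yaw -0.1854 F [-0.1502  0.5899 -1.2286] w 0.0564 q [-1.198   0.6817  0.6919  1.8081 -0.5624  0.8552 -0.4208]
move [ 0.29 -0.44  6.51] turn -0.003
```

>>> arm_command(targets=[[0.3, -0.3, 1.5, 0], [0.3, -0.3, 3, 0], [0.3, -0.3, 4, 0], [0.3, -0.3, 4, 0], [0.3, -0.3, 4, 0]])

```text
time_s: 31.85
tcp_pos: [0.4511, 0.3887, 0.0532]
orientation: [[0.184, 0.983, 0.0], [0.983, -0.184, -0.0], [-0.0, 0.0, -1.0]]
force: [0.8, 0.3, 0.2]
gripper_width: 0.0565
finger_force: 64.1
```

>>> arm_command(targets=[[0, 0, 0, 0], [0, 0, 0, 0]])

```text
time_s: 32.1
tcp_pos: [0.4509, 0.3889, 0.0534]
orientation: [[0.184, 0.983, 0.0], [0.983, -0.184, 0.0], [0.0, 0.0, -1.0]]
force: [0.6, -0.6, -0.9]
gripper_width: 0.0566
finger_force: 64.1
```

Run:
```python
from h import *
st();go(J(0,2,.026),PSI)
```

```text
t 32.1 tcp [0.4509 0.3889 0.0534] yaw -0.185 F [ 0.6289 -0.593  -0.9359] w 0.0566 q [-1.1772  0.7307  0.6456  1.8417 -0.6101  0.7767 -0.3887]
move [ 0.05 -0.04  2.74] turn -0.002
```

>>> arm_command(targets=[[0, 0, 0.8, 0], [0, 0, 1.6, 0], [0, 0, 2.4, 0], [0, 0, 2.4, 0]])

```text
time_s: 32.6
tcp_pos: [0.4508, 0.3886, 0.0286]
orientation: [[0.184, 0.983, -0.0], [0.983, -0.184, -0.001], [-0.001, -0.0, -1.0]]
force: [-0.2, -0.3, 0.7]
gripper_width: 0.0564
finger_force: 64.5
```

>>> arm_command(targets=[[0, 0, 0.15, 0], [0, 0, 0.3, 0], [0, 0, 0.3, 0]])

```text
time_s: 32.98
tcp_pos: [0.4512, 0.3888, 0.0274]
orientation: [[0.184, 0.983, 0.001], [0.983, -0.184, 0.001], [0.001, 0.0, -1.0]]
force: [-2.1, -2.3, 14.2]
gripper_width: 0.0564
finger_force: 71.1
```

Contact at about the home height. I'll release, re-square both ends with a deeper squeeze, then look.

>>> arm_command(targets=[[0, 0, 0, 0], [0, 0, 0, 0], [0, 0, 0, 0]], hand=0.18)

```text
time_s: 33.35
tcp_pos: [0.4506, 0.3888, 0.0259]
orientation: [[0.184, 0.983, -0.0], [0.983, -0.184, -0.0], [-0.0, -0.0, -1.0]]
force: [-0.4, -0.8, 1.1]
gripper_width: 0.0696
finger_force: 0.0
```

>>> arm_command(targets=[[0, 0, -5, 0], [0, 0, -11, 0], [-3, 0, -16, 0], [-8.5, 0, -18, 0], [-8.5, 0, -18, 0]])

```text
time_s: 33.98
tcp_pos: [0.4357, 0.3015, 0.2082]
orientation: [[0.189, 0.982, 0.001], [0.982, -0.189, 0.002], [0.002, 0.001, -1.0]]
force: [-0.2, 1.1, 1.7]
gripper_width: 0.0702
finger_force: 0.0
```

Run:
```python
from h import *
st();im=snap('wrist','w13')
roof('w13',J(0,0,.06),.060-.002)
u,v=proj('w13',[J(0,0,.05)])[0].astype(int)
cv2.imwrite('pics/w13b.png',cv2.resize(im[max(0,v-60):v+50,u-70:u+70],None,fx=5,fy=5,interpolation=cv2.INTER_CUBIC));print(u,v)
```

```text
t 33.98 tcp [0.4357 0.3015 0.2082] yaw -0.1903 F [-0.2393  1.0601  1.6665] w 0.0702 q [-1.2408  0.4699  0.8273  1.8396 -0.4064  1.0077 -0.4361]
t 33.98 tcp [0.4357 0.3015 0.2082] yaw -0.1903 F [-0.2393  1.0601  1.6665] w 0.0702 q [-1.2408  0.4699  0.8273  1.8396 -0.4064  1.0077 -0.4361]
rect ((451.90716552734375, 393.3076477050781), (58.3525276184082, 71.87427520751953), 79.0435791015625)
corner px [[281.0, 71.0], [283.0, 93.0], [279.0, 117.0], [231.0, 117.0], [227.0, 93.0], [230.0, 70.0]]
ridge off mm [-2.5 11.  -2.5 -2.5 -2.5 -2.5 -2.5 -2.5 -2.5 -2.  -2. ] axis deg -10.9564208984375
centre rect [0.4519 0.3933] ridge-centre [0.4514 0.3909] ridge slope deg -6.445775195221802 nadir rel (along,across) mm (np.float64(1.7612727409536946), np.float64(-23.671933977348395))
254 93
```

View pics/w13b.png

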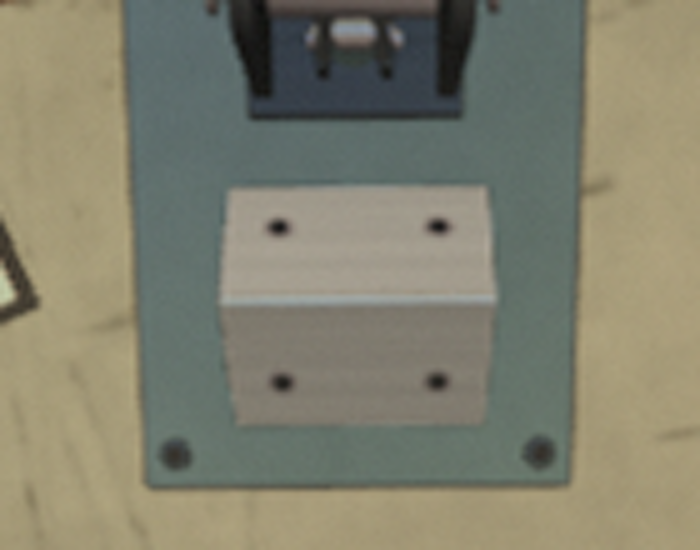

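The picture shows the guard level and square over the saddle: ridge from (220,300) to (497,300), apex height consistent with home. I'll square the hidden liner to it with one gentle end squeeze at depth.

>>> arm_command(targets=[[4.5, 0, 1, 0], [8.7, 0, 3, 0], [8.7, 0, 8, 0], [8.7, 0, 12, 0], [8.7, 0, 12, 0]])

```text
time_s: 34.65
tcp_pos: [0.4489, 0.3905, 0.0826]
orientation: [[0.183, 0.983, -0.005], [0.983, -0.183, -0.004], [-0.005, -0.004, -1.0]]
force: [-0.0, -0.1, 0.6]
gripper_width: 0.0698
finger_force: 0.0
```

>>> arm_command(targets=[[0, 0, 0, 0], [0, 0, 0, 0]])

```text
time_s: 34.9
tcp_pos: [0.452, 0.3915, 0.0877]
orientation: [[0.184, 0.983, 0.002], [0.983, -0.184, 0.002], [0.002, 0.001, -1.0]]
force: [-0.1, -0.2, 0.2]
gripper_width: 0.0701
finger_force: 0.0
```

Run:
```python
from h import *
st();go(J(0,0,.013),PSI)
```

```text
t 34.9 tcp [0.452  0.3915 0.0877] yaw -0.1849 F [-0.0907 -0.2309  0.1976] w 0.0701 q [-1.2045  0.6945  0.6895  1.809  -0.5754  0.8462 -0.4197]
move [-0.04 -0.11  7.47] turn -0.002
```

>>> arm_command(targets=[[0, -0.1, 2, 0], [0, -0.1, 4, 0], [0, -0.1, 6, 0], [0, -0.1, 7.4, 0], [0, -0.1, 7.4, 0]])

```text
time_s: 35.52
tcp_pos: [0.45, 0.391, 0.012]
orientation: [[0.184, 0.983, -0.0], [0.983, -0.184, -0.0], [-0.0, -0.0, -1.0]]
force: [-0.1, -0.1, 0.8]
gripper_width: 0.0704
finger_force: 0.0
```

>>> arm_command(targets=[[0, 0, 0, 0], [0, 0, 0, 0]])

```text
time_s: 35.78
tcp_pos: [0.4505, 0.3913, 0.0129]
orientation: [[0.184, 0.983, 0.001], [0.983, -0.184, 0.001], [0.001, 0.001, -1.0]]
force: [-1.0, -0.0, -0.4]
gripper_width: 0.0698
finger_force: 0.0
```

Run:
```python
from h import *
st();go(J(0,0,.013),PSI)
```

```text
t 35.77 tcp [0.4505 0.3913 0.0129] yaw -0.185 F [-1.0156 -0.0461 -0.3508] w 0.0698 q [-1.1522  0.7822  0.5993  1.8656 -0.6637  0.7018 -0.3481]
move [ 0.03  0.04 -0.01] turn -0.002
```

>>> arm_command(targets=[[0, 0, 0, 0], [0, 0, 0, 0], [0, 0, 0, 0]], hand=0.36)

```text
time_s: 36.15
tcp_pos: [0.4504, 0.3912, 0.0129]
orientation: [[0.184, 0.983, 0.001], [0.983, -0.184, 0.001], [0.001, 0.0, -1.0]]
force: [-1.1, -0.1, 6.3]
gripper_width: 0.0587
finger_force: 63.5
```

>>> arm_command(targets=[[0, 0, 0, 0], [0, 0, 0, 0], [0, 0, 0, 0]], hand=0.18)

```text
time_s: 36.52
tcp_pos: [0.4501, 0.391, 0.012]
orientation: [[0.184, 0.983, -0.0], [0.983, -0.184, -0.0], [-0.0, -0.0, -1.0]]
force: [-0.0, -0.4, -0.3]
gripper_width: 0.0704
finger_force: 0.0
```

>>> arm_command(targets=[[0, 0, -5, 0], [0, 0, -11, 0], [-3, 0, -17, 0], [-8.5, 0, -19.5, 0], [-8.5, 0, -19.5, 0]])

```text
time_s: 37.15
tcp_pos: [0.4354, 0.3038, 0.2098]
orientation: [[0.189, 0.982, 0.002], [0.982, -0.189, 0.003], [0.003, 0.002, -1.0]]
force: [0.2, 1.1, -0.1]
gripper_width: 0.07
finger_force: 0.0
```

Run:
```python
from h import *
st();im=snap('wrist','w14');roof('w14',J(0,0,.06),.060-.002)
```

```text
t 37.15 tcp [0.4354 0.3038 0.2098] yaw -0.1903 F [ 0.1896  1.1046 -0.0583] w 0.07 q [-1.2482  0.4713  0.8347  1.8358 -0.4096  1.0123 -0.4365]
t 37.15 tcp [0.4354 0.3038 0.2098] yaw -0.1903 F [ 0.1896  1.1046 -0.0583] w 0.07 q [-1.2482  0.4713  0.8347  1.8358 -0.4096  1.0123 -0.4365]
rect ((451.33251953125, 394.0329284667969), (57.554134368896484, 69.979736328125), 79.02547454833984)
corner px [[280.0, 73.0], [279.0, 118.0], [230.0, 118.0], [229.0, 73.0]]
ridge off mm [-3. 11. -3. -3. -3. -3. -3. -3. -3. 11. -3.] axis deg -10.974525451660156
centre rect [0.4513 0.394 ] ridge-centre [0.4508 0.3911] ridge slope deg 5.922929495752734e-15 nadir rel (along,across) mm (np.float64(1.6812384878130733), np.float64(-22.266947797715428))
```

The pair is squared: centre within about 0.2 mm along x, with yaw unchanged. Now I'll go behind the lever to tip the flap shut.

Run:
```python
from h import *
go(J(0,-155,.25),PSI);go(J(0,-155,.078),PSI)
```

```text
move [24.2  -0.08 -4.09] turn -0.005
move [24.16 -0.09 13.11] turn -0.005
```

>>> arm_command(targets=[[3, 0, -4.5, 0], [8.5, 0, -5, 0], [14, 0, -5, 0], [19.5, 0, -5, 0], [24.2, 0, -5, 0]], hand=1)

```text
time_s: 37.83
tcp_pos: [0.4778, 0.5488, 0.2549]
orientation: [[0.181, 0.983, -0.002], [0.983, -0.181, -0.001], [-0.001, -0.002, -1.0]]
force: [0.6, -0.6, 0.8]
gripper_width: -0.0001
finger_force: 0.0
```

>>> arm_command(targets=[[0, 0, 5.5, 0], [0, 0, 11, 0], [0, 0, 16, 0], [0, 0, 18, 0], [0, 0, 18, 0]])

```text
time_s: 38.45
tcp_pos: [0.4783, 0.5454, 0.0756]
orientation: [[0.184, 0.983, -0.002], [0.983, -0.184, -0.002], [-0.002, -0.001, -1.0]]
force: [-0.1, 0.0, 1.5]
gripper_width: -0.0002
finger_force: 0.0
```

>>> arm_command(targets=[[0, 0, 0, 0], [0, 0, 0, 0]])

```text
time_s: 38.7
tcp_pos: [0.4799, 0.546, 0.0792]
orientation: [[0.184, 0.983, 0.002], [0.983, -0.184, 0.002], [0.003, 0.001, -1.0]]
force: [0.2, -0.1, 0.5]
gripper_width: 0.0004
finger_force: 0.0
```

Run:
```python
from h import *
s=st();d=np.array(s['tcp_pos'])[:2]-S;print(d@XS*1000,d@YS*1000);go(J(0,-110,.078),PSI);go(J(0,-66,.105),PSI)
```

```text
t 38.7 tcp [0.4799 0.546  0.0792] yaw -0.1849 F [ 0.234  -0.0904  0.4766] w 0.0004 q [-1.2593  0.8733  0.6989  1.4436 -0.6075  1.0438 -0.6146]
-0.3824841071118964 -157.2001875813267
move [-4.72 -0.03  0.11] turn -0.002
move [-9.11 -0.01 -2.6 ] turn -0.002
```

>>> arm_command(targets=[[-1.5, 0, 0, 0], [-3, 0, 0, 0], [-4.5, 0, 0, 0], [-4.5, 0, 0, 0]])

```text
time_s: 39.2
tcp_pos: [0.4713, 0.5014, 0.0788]
orientation: [[0.185, 0.983, 0.001], [0.983, -0.185, 0.002], [0.003, 0.001, -1.0]]
force: [2.7, 1.7, -1.0]
gripper_width: 0.0002
finger_force: 1.3
```

>>> arm_command(targets=[[-1.2, 0, -0.7, 0], [-2.4, 0, -1.4, 0], [-3.4, 0, -2, 0], [-4.2, 0, -2.4, 0], [-4.6, 0, -2.4, 0]])

```text
time_s: 39.83
tcp_pos: [0.4624, 0.4551, 0.1015]
orientation: [[0.185, 0.983, 0.0], [0.983, -0.185, 0.0], [0.0, 0.0, -1.0]]
force: [0.3, 0.1, 0.1]
gripper_width: -0.0001
finger_force: 0.0
```

Run:
```python
from h import *
s=st();d=np.array(s['tcp_pos'])[:2]-S;print(d@XS*1000,d@YS*1000)
```

```text
t 39.83 tcp [0.4624 0.4551 0.1015] yaw -0.1857 F [0.35   0.0697 0.062 ] w -0.0001 q [-1.2498  0.7506  0.717   1.6547 -0.579   0.9596 -0.5092]
0.2999851283750807 -64.65027087373241
```

The push passed upright. I'm lifting clear and checking with the last picture.

>>> arm_command(targets=[[0.5, 0, -5, 0], [0.5, 0, -11, 0], [-4, 0, -15, 0], [-10, 0, -17, 0], [-12, 0, -17, 0]])

```text
time_s: 40.45
tcp_pos: [0.4409, 0.3343, 0.2731]
orientation: [[0.188, 0.982, 0.002], [0.982, -0.188, 0.002], [0.002, 0.001, -1.0]]
force: [-1.0, 0.1, -0.0]
gripper_width: 0.0004
finger_force: 0.0
```

>>> arm_command(targets=[[0, 0, 0, 0], [0, 0, 0, 0], [0, 0, 0, 0]])

```text
time_s: 40.83
tcp_pos: [0.4401, 0.3391, 0.2704]
orientation: [[0.182, 0.983, -0.0], [0.983, -0.182, -0.001], [-0.001, -0.0, -1.0]]
force: [-0.3, -0.6, 0.0]
gripper_width: -0.0001
finger_force: 0.0
```

Run:
```python
from h import *
st();im=snap('wrist','w15');print(proj('w15',[J(0,0,.06),J(0,4.5,.122)]))
u,v=proj('w15',[J(0,-30,.05)])[0].astype(int);v0=max(0,v-65)
cv2.imwrite('pics/w15b.png',cv2.resize(im[v0:v0+130,u-70:u+90],None,fx=4.5,fy=4.5,interpolation=cv2.INTER_CUBIC));print(u-70,v0)
```

```text
t 40.83 tcp [0.4401 0.3391 0.2704] yaw -0.1834 F [-0.2676 -0.5976  0.011 ] w -0.0001 q [-1.2995  0.4604  0.871   1.6777 -0.3754  1.1814 -0.5177]
t 40.83 tcp [0.4401 0.3391 0.2704] yaw -0.1834 F [-0.2676 -0.5976  0.011 ] w -0.0001 q [-1.2995  0.4604  0.871   1.6777 -0.3754  1.1814 -0.5177]
[[257.2525 125.501 ]
 [257.3627 132.0701]]
187 37
```

View pics/w15b.png

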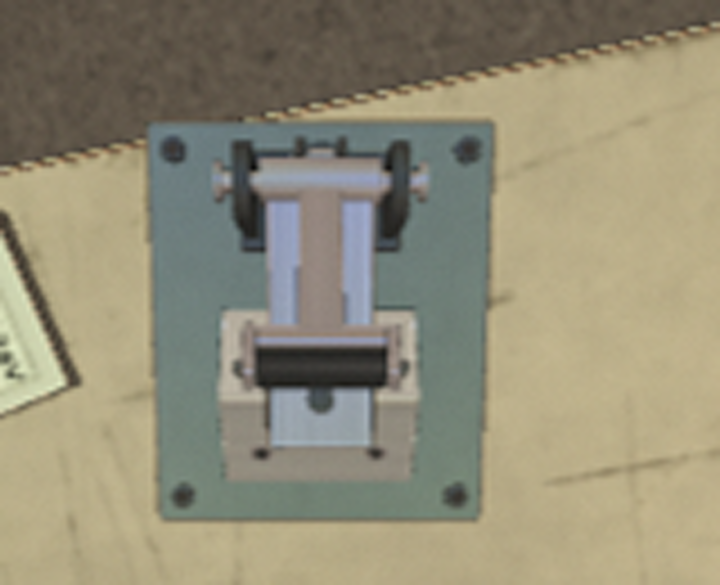

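The last picture shows the flap down on the nested pair: roller at (320,365), plate end at (320,445), guard square beneath it. The roller's row matches the level (0.14 rad) position. Handing in.

```bash
python3 -c "
from workcell import ctrl
print(ctrl.close_job())"
```

```text
the job is handed in; nothing more can be done
None
```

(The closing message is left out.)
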